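# Make the curing well safe and unload the stamp

## Robot

A 6-joint arm with a two-finger parallel gripper is mounted at the origin on the work surface; the furniture and walls round the work are solid. World frame = base frame: x ahead of the robot, y to its left, z up, the work surface at z = 0. Lengths are in m, angles in rad, forces in N, time in s.
With the tool pointing down it reaches from about 0.325 to 0.875 m from the base axis. Payload 4.4 kg.
Tool frame: the origin (TCP) lies at the very end of the fingers, on their centre line; the grasp point (between the pads) lies 19 mm behind it; z points along the fingers, x is the direction in which the jaws open and shut, and the axes are right-handed (so a half turn about z gives the same grasp; the last joint's range is limited). The gripper opens to 85 mm and grips with 20 to 120 N. Pads are 22 mm wide; open, the fingers measure 114 mm over their backs; the gripper's body (76 mm by 85 mm) begins 54 mm behind the grasp point. The pads swing forward as they close: fully open they stand 13 mm farther back than shut.
Start: joints at [-1.462, 0.207, 1.542, -0, 1.393, -0.15], TCP at [0.148, -0.556, 0.231] pointing down, gripper open.
Joint ranges: [-2.73, 2.73], [-0.86, 2.22], [0.23, 2.46], [-1.11, 4.25], [0.08, 2.63], [-2.82, 2.82]. Speed limits (rad/s): [2.79, 2.79, 3.14, 3.14, 3.14, 3.14].

## Interface

Orientations are given as a rotation vector (axis times angle).
In Python, from plant import sensors, imaging, r gives the robot as it stands. The module is installed in compiled form; this text tells all that it offers.
- The arm moves only by the shell command python3 -m crank 'ROWS' [OPENING] [FORCE]. ROWS is text: rows parted by semicolons, each of 4 numbers parted by spaces: the shift along the world's x, y, z in m, then the turn about the world's z in rad. A call has exactly 5 rows; each row shifts and turns the pose as measured when the row begins; what a row does not reach is not made up. A row lasts 1/8 s, in which the tool goes at most 62.5 mm and 10.7 degrees, less where a joint would pass 70% of its speed; a pose out of reach is approached as far as the arm can. A call with a gripper value outside its range is refused whole. OPENING is the finger opening in m, from 0 to 0.0854, set as the call begins (- or left out, the last holds). The fingers move at their own pace and stop on an object; FORCE is the grip in N (left out, the last holds). Time passes only in rows, so rows that do not move let the fingers close, or fill a call up. It gives the time, the measured TCP pose, the force and the opening at its end, in the units of the state.
- sensors.observe(): the state, without advancing time (a new reading comes with each control period).
- imaging.read_camera(name): name is "scene" or "top" or "wrist"; returns (picture, depth): 384x512x3 uint8, blue, green, red; 384x512 float32, m along the optical axis (not along the pixel's ray), 0 where there is no reading.
- imaging.camera_model(name): a dict with "vfov" (degrees; the focal length in pixels is half the picture's height over the tangent of half this angle, whatever the lens; pixels are square), "cx", "cy" (the principal point, pixels), "R" (3x3) and "t" (3): a world point X has camera coordinates R X + t. Camera axes: x right, y down, z forward; pixel columns grow to the right and rows downward; lengths in m; the calibration is good to about 2 mm. A picture is of the moment at which its call begins: read the wrist's pose just before it. camera_model takes no time and is no camera call; for the wrist camera it gives the pose at the moment of the call.
- r.finish_job(): hands the job in, once; it reports no verdict.
The state is a dict: "time_s": time; "qpos": joint angles; "qd": joint speeds; "joint_efforts": joint torques, N m; "position": TCP position; "ee_rot": TCP orientation; "contact_force": force on the tool from outside, world axes, zero at the start; "wrist_torque": the same for the moment, N m; "finger_gap": finger opening in m.
Only numpy, scipy, OpenCV 4.12 (cv2) and the standard library are available. Lean on these libraries where they do the work, as an engineer would, in place of code of your own. Each camera call takes 0.05 s, during which the arm holds its last target.

## Task

The handle stamp in the deep black curing well is cured: make the unit safe, then unload it. On the switch console lift the hinged guard cover fully open, push the toggle under it all the way up the slope (off) and close the cover again; only then touch the stamp, reach down into the well, take the stamp out and stand it upright in the middle of the wire trivet, setting it down gently without dropping it. Leave the jars, the flat block stamp and the other stamp where they stand.

Things in the scene. Friction and masses are not known exactly. Their poses are not given: they have to be found in the camera images.
- console: Plywood switch desk, fixed, 135 deep x 120 wide x 200 high (mm). Origin: centre of its underside; x horizontal toward its back, y to its left, z up. Its face is a plane rising toward the back at 35 degrees: outward normal (-0.574, 0, 0.819), upslope direction (0.819, 0, 0.574) in this frame; the face runs from 78 mm downslope to 62 mm upslope of point toggle_pivot.
- hood_edge (a point): Middle of the lower front edge of the console's hood: a 14 mm thick board, 120 wide, carried by the back board, over the upper part of the face; this edge is at (10, 0, 183) mm in the console's frame. The hood blocks an upright gripper over the toggle; a tool tilted along the face's normal (35 degrees, pointing forward and down) or a little flatter passes in front of it.
- toggle_pivot (a point): Pivot of the toggle, on the face of the console, mid-width, at (12, 0, 75) mm in the console's frame.
- toggle_tip (a point): Point on the steel bat toggle's axis, 38 mm from its pivot (the lever is 44 mm long, 7 mm thick at the root and 12 mm at the tip). The toggle swings in the console's x-z plane.
- toggle (a joint): Toggle angle, rad: 0 = leaning 0.45 rad from the face's normal down the slope, toward the front (on); 0.9 = leaning 0.45 rad up the slope, toward the hood (off). Friction about 1 N at the tip; stays where it is left.
- cover_hinge (a point): Middle of the cover's hinge line, on the console's face, 35 mm to the right (-y of the console) of the toggle and 2 mm above the face. The hinge line runs straight up the slope; it does not move with the cover.
- cover_bar (a point): Middle of the cover's handle: a round steel bar 10 mm thick, parallel to the hinge line, about 62 mm of it free, 35 mm clear of the cover's top. Cover shut, it is 52 mm left of point cover_hinge (console y) and 88 mm out along the normal. It swings to the right on a circle of radius 102 mm round the hinge line and, being round, can turn between the finger pads.
- cover (a joint): Guard cover angle, rad: 0 = shut, 1.65 = fully open (stop), swung over to the console's right. Grey plastic box without a bottom, 70 wide x 80 along the slope x 48 high (mm), walls 3, 0.12 kg. It tips over by its own weight: below about 0.4 rad it falls shut, above about 1.0 rad it falls open, between it may stay. The toggle fits under the shut cover in both positions.
- well: Curing well, fixed: upright black cylinder with two thin steel bands, 102 mm outer and 92 mm inner diameter, 115 mm high, open at the top, inner floor at 20 mm (so 95 mm deep); widely opened fingers do not fit in. Origin: centre of its underside, on the table. It and the trivet change places between starts.
- stamp: The stamp to unload: turned beech handle stamp, 32 x 39 x 74 mm, 0.05 kg, standing upright on the floor of the well, any yaw. Origin: centre of its underside. Base block up to 21 mm, 24 mm thick waist from 21 to 42 mm, 30 mm thick knob from 42 to 74 mm (widest at about 60).
- trivet: Round black wire trivet, fixed, about 105 mm across, 12 mm high; origin: centre of its underside, on the table. The stamp is to stand in its middle.
- jar: Bystander: dark candle jar, 60 mm across, 66 mm high; origin: centre of its underside.
- block_stamp: Bystander: flat wooden block stamp, 62 x 85 x 22 mm, lying on the table; origin: centre of its underside.
- other_stamp: Bystander: another handle stamp, 31 x 37 x 74 mm, standing on the table; origin: centre of its underside. Not to be moved.
- small_jar: Bystander: dark candle jar, 57 mm across, 63 mm high; origin: centre of its underside.
Mind the look-alikes: they are no part of the job. Of the things shaped like the well, the black one is meant.

How it is judged:
By the outcome, as a careful person would: the job done as asked, in the order asked, and still so for the second after the job is handed in, with the robot touching nothing.
It also fails if it takes over 72 s, if anything falls off the work surface, if the arm or the gripper's body presses on something with over 40 N, if the wrist force passes 120 N, or if a joint passes its speed limit or range.

## Working session

There is one attempt and no reset: what is moved stays moved. The work goes in short steps, Python scripts to look and compute and a shell command to move; the robot and the scene stay as the last step left them, time stands still between calls to the robot, and variables do not carry over. Pictures are saved under pics/ and viewed, and the job is handed in when it is done.

```bash
mkdir -p pics; ls
cat > h.py <<'E'
import numpy as np, cv2
from plant import sensors, imaging, r
def snap(name,fn):
    m=imaging.camera_model(name); p,d=imaging.read_camera(name)
    cv2.imwrite(f'pics/{fn}.png',p); np.savez(f'pics/{fn}.npz',p=p,d=d,R=np.array(m['R']),t=np.array(m['t']),v=m['vfov'],cx=m['cx'],cy=m['cy'])
    return p,d
class V:
    def __init__(s,fn):
        z=np.load(f'pics/{fn}.npz'); s.p=z['p'];s.d=z['d'];s.R=z['R'];s.t=z['t'];s.cx=float(z['cx']);s.cy=float(z['cy']);s.f=192/np.tan(np.radians(float(z['v']))/2)
    def w(s,u,v,d=None):
        d=s.d[int(v),int(u)] if d is None else d
        return s.R.T@(np.array([(u-s.cx)/s.f*d,(v-s.cy)/s.f*d,d])-s.t)
    def px(s,X):
        c=s.R@np.array(X)+s.t; return c[:2]/c[2]*s.f+[s.cx,s.cy]
    def onz(s,u,v,z):
        a=s.R.T@np.array([(u-s.cx)/s.f,(v-s.cy)/s.f,1]); c=-s.R.T@s.t
        return c+a*(z-c[2])/a[2]
    def cloud(s):
        v,u=np.mgrid[:384,:512]; c=np.stack([(u-s.cx)/s.f*s.d,(v-s.cy)/s.f*s.d,s.d],-1)
        return (c-s.t)@s.R
E
python3 - <<'E'
from h import *
snap('scene','s0');snap('top','t0');snap('wrist','w0')
a=np.hstack([cv2.imread('pics/s0.png'),cv2.imread('pics/t0.png')])
for k,v in sensors.observe().items(): print(k,np.round(v,3))
for n in('scene','top','wrist'):
    m=imaging.camera_model(n); print(n,m['vfov'],m['cx'],m['cy'],-np.array(m['R']).T@m['t'])
E
```

```text
pics
time_s 0.15
qpos [-1.462  0.207  1.543 -0.     1.394 -0.15 ]
qd [ 0.001 -0.002 -0.004 -0.     0.001 -0.001]
joint_efforts [ 0.0000e+00 -3.8351e+01 -2.9204e+01 -0.0000e+00  7.0000e-03  0.0000e+00]
position [ 0.148 -0.555  0.23 ]
ee_rot [-2.489e+00  1.914e+00  2.000e-03]
contact_force [-0.075  0.832  0.023]
wrist_torque [ 0.011 -0.019 -0.032]
finger_gap 0.085
scene 55.28548874475412 249.85527701815994 194.9720772589823 [ 1.05006862 -0.66316378  0.63939477]
top 57.79776187968537 259.2284158010632 187.97070737071613 [ 0.34603748 -0.01461109  1.02195633]
wrist 60.49171597278926 251.33874420947865 189.5626473792373 [ 0.22107567 -0.53559015  0.37302556]
```

View pics/s0.png

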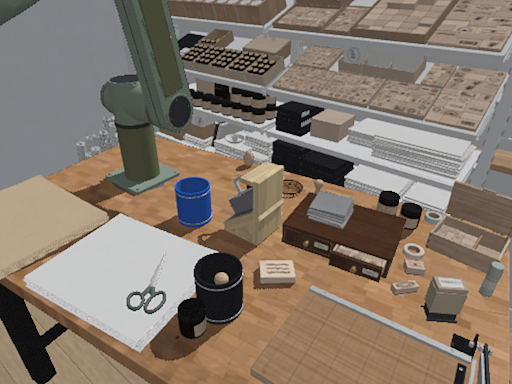

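View pics/t0.png

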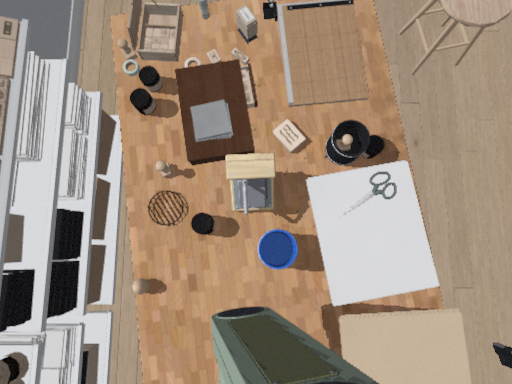

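View pics/w0.png

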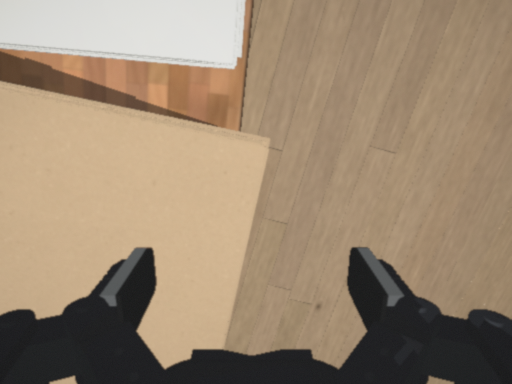

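Run:
```python
from h import *
V0=V('t0')
c=cv2.resize(V0.p[130:260,120:300],None,fx=4.4,fy=4.4,interpolation=cv2.INTER_CUBIC);cv2.imwrite('pics/c1.png',c)
c=cv2.resize(V0.p[95:185,270:400],None,fx=6,fy=6,interpolation=cv2.INTER_CUBIC);cv2.imwrite('pics/c2.png',c)
S=V('s0'); c=cv2.resize(S.p[150:260,200:310],None,fx=5.4,fy=5.4,interpolation=cv2.INTER_CUBIC);cv2.imwrite('pics/c3.png',c)
```

```text
(no output)
```

View pics/c1.png

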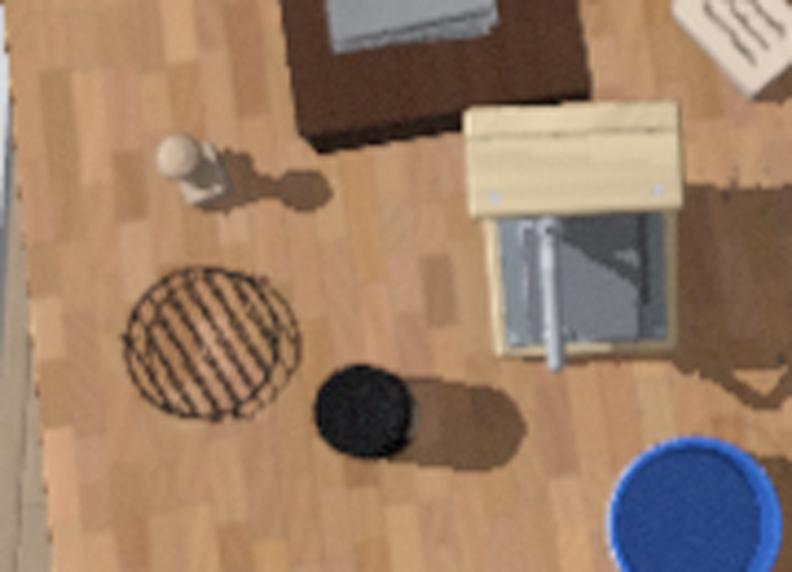

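View pics/c2.png

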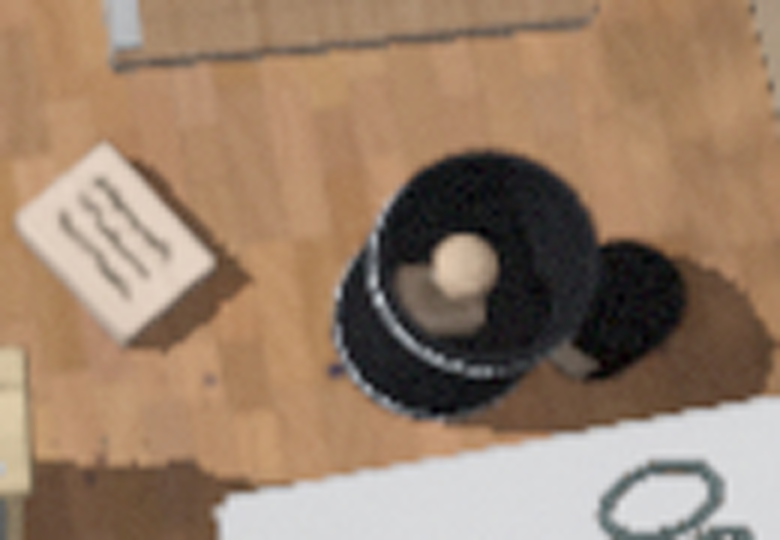

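View pics/c3.png

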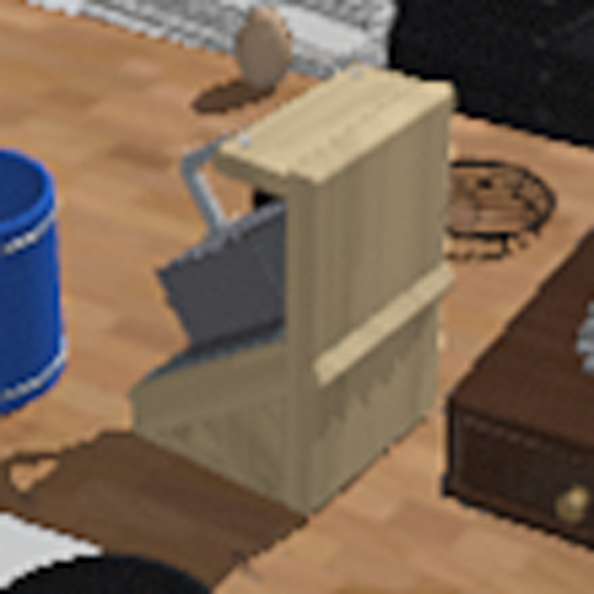

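Run:
```python
from h import *
T=V('t0'); P=T.cloud()
u0,v0,u1,v1=215,140,285,220
Q=P[v0:v1,u0:u1].reshape(-1,3); H=Q[(Q[:,2]>.185)&(Q[:,2]<.215)]
print('z',np.median(H[:,2]),len(H),H.min(0),H.max(0))
R=cv2.minAreaRect((H[:,:2]*1000).astype(np.float32)); print('hood rect',R, cv2.boxPoints(R))
# zoom corners by known height .2
for n,(a,b) in dict(fl=(470,215),fr=(682,208),bl=(467,110),br=(678,102)).items(): print(n,T.onz(120+a/4.4,130+b/4.4,.2).round(4))
# bar
for a,b in ((548,225),(555,362)):
    u,v=120+a/4.4,130+b/4.4; print('bar',T.w(u,v).round(4))
# well rim top 115
for a,b in ((375,265),(600,265),(488,150),(488,378)): print('rim',T.onz(270+a/6,95+b/6,.115).round(4))
u,v=270+465/6,95+266/6; print('knob',T.w(u,v), T.onz(u,v,.094),T.onz(u,v,.08))
for a,b in ((124,340),(301,340),(212,265),(212,418)): print('triv',T.onz(120+a/4.4,130+b/4.4,.012).round(4))
for n,(u,v,z) in dict(jar=(203,223,.066),jar2=(375,146,.063),block=(289,136,.022),other=(161,166,.07),blue=(278,249,.115)).items(): print(n,T.w(u,v).round(3),T.onz(u,v,z).round(3))
```

```text
z 0.1976523161909014 1236 [ 0.50765755 -0.05180482  0.18597254] [0.57396724 0.0680131  0.2037323 ]
hood rect ((540.5723266601562, 8.35330581665039), (62.081817626953125, 120.08643341064453), 2.6301791667938232) [[506.8088    66.90883 ]
 [512.31946  -53.0511  ]
 [574.3358   -50.202217]
 [568.8252    69.75771 ]]
fl [0.5059 0.0649 0.2   ]
fr [ 0.5095 -0.0511  0.2   ]
bl [0.5651 0.0673 0.2   ]
br [ 0.5694 -0.0495  0.2   ]
bar [0.51   0.0245 0.1482]
bar [0.4314 0.0206 0.1357]
rim [ 0.6311 -0.2115  0.115 ]
rim [ 0.6309 -0.3129  0.115 ]
rim [ 0.6853 -0.2649  0.115 ]
rim [ 0.5786 -0.26    0.115 ]
knob [ 0.6379952  -0.25824231  0.091292  ] [ 0.63714567 -0.25753341  0.094     ] [ 0.6415376  -0.26119836  0.08      ]
triv [0.4586 0.3115 0.012 ]
triv [0.4583 0.194  0.012 ]
triv [0.5089 0.2552 0.012 ]
triv [0.4069 0.251  0.012 ]
jar [0.409 0.142 0.064] [0.409 0.141 0.066]
jar2 [ 0.628 -0.344  0.06 ] [ 0.627 -0.343  0.063]
block [ 0.67  -0.102  0.023] [ 0.671 -0.102  0.022]
other [0.567 0.261 0.075] [0.568 0.263 0.07 ]
blue [ 0.338 -0.065  0.027] [ 0.339 -0.061  0.115]
```

Run:
```python
from h import *
W=V('w0'); P=W.cloud(); tcp=np.array([.148,-.5555,.2305])
x=np.array([.257,-.967,0]);x/=np.linalg.norm(x); z=np.array([0,0,-1.]); y=np.cross(z,x)
Q=(P-tcp).reshape(-1,3); L=np.stack([Q@x,Q@y,Q@z],-1)*1000
m=(W.d.ravel()>0)&(W.d.ravel()<.25); L=L[m]
print(len(L),L.min(0),L.max(0))
for a in range(-110,20,8):
    s=L[(L[:,2]>=a)&(L[:,2]<a+8)]
    if len(s): print(a,len(s),'x',s[:,0].min().round(),s[:,0].max().round(),'y',s[:,1].min().round(),s[:,1].max().round(), 'inner x',np.abs(s[:,0]).min().round())
T=V('t0')
yaw=.046; ex=np.array([np.cos(yaw),np.sin(yaw)]);ey=np.array([-ex[1],ex[0]])
o=np.array([.4995,.0066])
def C(x,y,z): return np.r_[o+ex*x/1000+ey*y/1000,z/1000]
n=np.array([-.574,0,.819])
def arc(th):
    b=np.arctan2(88,52)+th; l=102.2*np.cos(b); h=102.2*np.sin(b)+2
    return C(*(np.array([12,0,75])+np.array([0,-35+l,0])+n*h))
for th in np.arange(0,1.66,.15): print(round(th,2),arc(th).round(4))
S=V('s0')
for nm,V_ in (('t',T),('s',S)):
    I=cv2.resize(V_.p,None,fx=4,fy=4,interpolation=cv2.INTER_CUBIC)
    pts=[C(10,y,z) for y in(-60,0,60) for z in(183,)]+[arc(0)]+[C(10,s,198) for s in(-60,60)]+[C(67.5,s,200) for s in(-60,60)]+[C(67.5,-60,0),C(-67.5,-60,0)]
    for p in pts:
        q=(V_.px(p)+.5)*4; cv2.circle(I,tuple(int(k) for k in q),4,(0,0,255),-1)
    c=I[560:900,800:1160] if nm=='t' else I[560:1100,780:1300]
    cv2.imwrite(f'pics/ck_{nm}.png',c)
```

```text
33991 [-74.43666631 -21.53378389 -92.55254082] [ 73.68387221  11.49360736 -12.00556507]
-94 2076 x -35.0 34.0 y -22.0 -15.0 inner x 13.0
-86 7883 x -62.0 62.0 y -20.0 -6.0 inner x 0.0
-78 5365 x -70.0 69.0 y -19.0 3.0 inner x 0.0
-70 9512 x -73.0 73.0 y -18.0 11.0 inner x 32.0
-62 2632 x -74.0 74.0 y -15.0 11.0 inner x 38.0
-54 1359 x -56.0 60.0 y -14.0 1.0 inner x 41.0
-46 1603 x -57.0 56.0 y -13.0 10.0 inner x 41.0
-38 1461 x -57.0 56.0 y -13.0 11.0 inner x 41.0
-30 1224 x -57.0 56.0 y -13.0 11.0 inner x 41.0
-22 818 x -56.0 55.0 y -13.0 10.0 inner x 41.0
-14 58 x -44.0 42.0 y -9.0 8.0 inner x 42.0
0.0 [0.4591 0.0218 0.1487]
0.15 [0.4559 0.0079 0.1543]
0.3 [ 0.4539 -0.0068  0.1581]
0.45 [ 0.4532 -0.022   0.16  ]
0.6 [ 0.4538 -0.0373  0.1602]
0.75 [ 0.4557 -0.0524  0.1584]
0.9 [ 0.4589 -0.0669  0.1548]
1.05 [ 0.4633 -0.0806  0.1494]
1.2 [ 0.4688 -0.0931  0.1424]
1.35 [ 0.4752 -0.1041  0.134 ]
1.5 [ 0.4825 -0.1134  0.1242]
1.65 [ 0.4904 -0.1208  0.1134]
```

```bash
python3 -c "
import cv2,numpy as np
a=cv2.imread('pics/ck_t.png');b=cv2.imread('pics/ck_s.png')
b=cv2.resize(b,(430,446));a=cv2.resize(a,(360,340));o=np.zeros((446,790,3),np.uint8);o[:340,:360]=a;o[:,360:]=b;cv2.imwrite('pics/ck.png',o)"
```

```text
(no output)
```

View pics/ck.png

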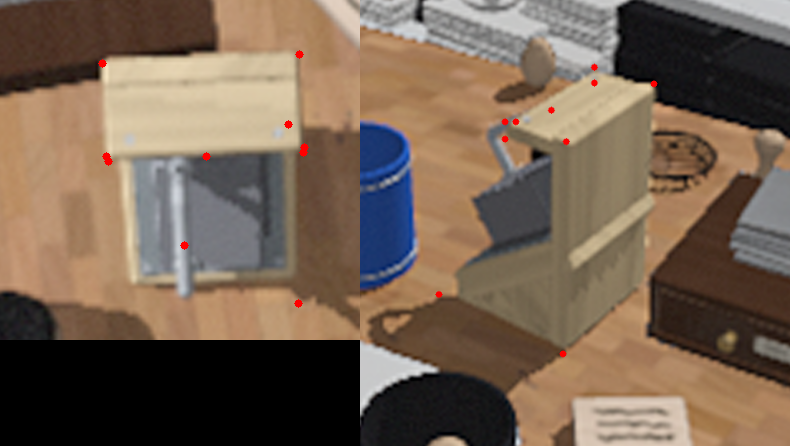

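```bash
python3 -m crank '0.028 0.052 0 -0.0215;0.028 0.052 0 -0.0215;0.028 0.052 0 -0.0215;0.028 0.052 0 -0.0215;0.028 0.052 0 -0.0215' 0.05 20; python3 -m crank '0.028 0.052 0 -0.0215;0.028 0.052 0 -0.0215;0.028 0.052 0 -0.0215;0.028 0.052 0 -0.0215;0.028 0.052 0 -0.0215'
```

```text
time_s: 0.78
position: [0.2883, -0.2901, 0.228]
ee_rot: [-2.369, 2.058, 0.003]
contact_force: [1.3, -0.3, 0.1]
finger_gap: 0.0498
time_s: 1.4
position: [0.4307, -0.0207, 0.228]
ee_rot: [-2.248, 2.188, -0.003]
contact_force: [0.9, -0.7, 0.6]
finger_gap: 0.0502
```

Run:
```python
from h import *
print(sensors.observe()['position']);snap('wrist','w1')
```

```text
[ 0.43070395 -0.02070464  0.22804465]
```

View pics/w1.png

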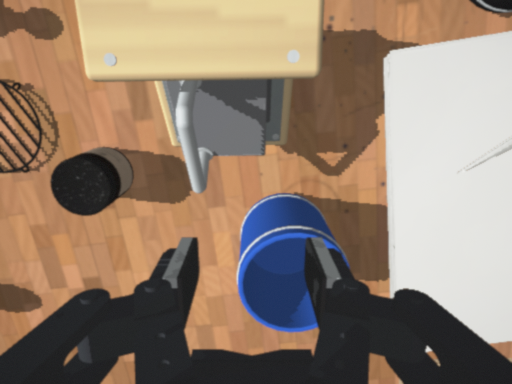

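Run:
```python
from h import *
W=V('w1'); P=W.cloud()
for v in range(84,192,8):
    row=[ (u,P[v,u]) for u in range(172,214) if P[v,u][2]>.115 and P[v,u][2]<.185]
    if row:
        us=[a for a,_ in row]; pp=np.array([b for _,b in row]); print(v,min(us),max(us),pp.mean(0).round(4), pp[:,2].max().round(4), (pp[:,1].max()-pp[:,1].min()).round(4))
for u,v in ((88,79),(319,76),(75,0),(321,0)): print(W.onz(u,v,.198).round(4), P[v-4,u-4 if u>200 else u+4].round(4))
```

```text
84 172 213 [0.509  0.0214 0.1399] 0.152 0.028
92 172 213 [0.5039 0.0214 0.14  ] 0.159 0.0289
100 172 213 [0.4987 0.0213 0.1414] 0.1659 0.0294
108 172 213 [0.4934 0.0212 0.141 ] 0.1701 0.0302
116 174 213 [0.4881 0.0207 0.1399] 0.172 0.0293
124 177 192 [0.4855 0.0216 0.1704] 0.1724 0.0086
132 179 194 [0.4804 0.0211 0.1675] 0.1691 0.0084
140 181 196 [0.475  0.0207 0.1636] 0.1663 0.0085
148 183 197 [0.4693 0.0206 0.1598] 0.1613 0.0084
156 185 199 [0.4632 0.0202 0.1555] 0.1579 0.0085
164 187 200 [0.4568 0.0201 0.1511] 0.1531 0.0084
172 189 207 [0.4481 0.0191 0.1381] 0.1478 0.0087
180 191 207 [0.4419 0.0187 0.1374] 0.143 0.0085
188 193 205 [0.4352 0.0191 0.1356] 0.1379 0.0084
[0.5092 0.0635 0.198 ] [0.5112 0.0622 0.1961]
[ 0.5137 -0.0515  0.198 ] [ 0.5156 -0.0495  0.1971]
[0.5442 0.0656 0.198 ] [0.4234 0.0299 0.2949]
[ 0.5473 -0.0495  0.198 ] [ 0.4496 -0.0333  0.3178]
```

```bash
python3 -m crank '0.0245 0.041 0 0.02;0 0 0 0;0 0 -0.04 0;0 0 -0.04 0;0 0 -0.019 0' 0.05 20
python3 - <<'E'
from h import *
print(sensors.observe()['position']);snap('wrist','w2')
E
```

```text
time_s: 2.08
position: [0.4584, 0.0283, 0.1281]
ee_rot: [-2.279, 2.145, -0.006]
contact_force: [-0.1, -0.4, 0.8]
finger_gap: 0.05
[0.45840727 0.02829854 0.1281173 ]
```

View pics/w2.png

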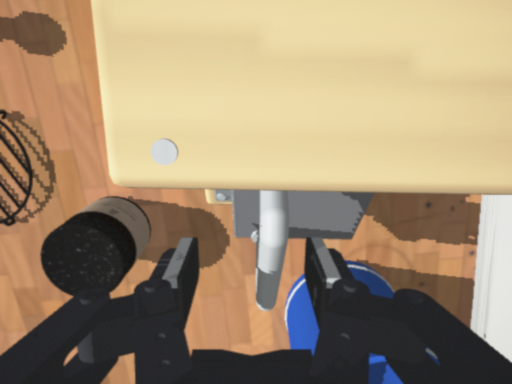

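```bash
python3 -m crank '-0.003 -0.008 0 0;0 0 0 0;0 0 0 0;0 0 0 0;0 0 0 0' 0 20
```

```text
time_s: 2.75
position: [0.453, 0.0175, 0.1273]
ee_rot: [-2.277, 2.151, -0.002]
contact_force: [-0.6, -0.9, -3.4]
finger_gap: 0.009
```

```bash
python3 -m crank '-0.0032 -0.0139 0.0056 0;-0.002 -0.0147 0.0038 0;-0.0007 -0.0152 0.0019 0;0.0006 -0.0153 0.0002 0;0.0019 -0.0151 -0.0018 0'
```

```text
time_s: 3.38
position: [0.4493, -0.0597, 0.1373]
ee_rot: [-2.276, 2.148, -0.0]
contact_force: [4.5, 4.4, -10.3]
finger_gap: 0.0094
```

```bash
python3 -m crank '0.0032 -0.0143 -0.0036 0;0.0044 -0.0136 -0.0054 0;0.0055 -0.0125 -0.007 0;0.0064 -0.011 -0.0084 0;0 0 0 0'
```

```text
time_s: 4.0
position: [0.4707, -0.112, 0.1099]
ee_rot: [-2.267, 2.146, 0.011]
contact_force: [1.4, 2.8, -1.8]
finger_gap: 0.0091
```

```bash
python3 -m crank '0.0068 -0.0085 -0.0092 0;0.0065 -0.006 -0.009 0;0.002 -0.001 -0.003 0;0 0 0 0;0 0 0 0'
python3 - <<'E'
from h import *
print(sensors.observe()['contact_force']);snap('wrist','w3');snap('scene','s3')
E
```

```text
time_s: 4.62
position: [0.4823, -0.1215, 0.0934]
ee_rot: [-2.27, 2.14, 0.051]
contact_force: [0.9, 5.3, -2.5]
finger_gap: 0.0092
[ 0.90302473  5.28518497 -2.51248377]
```

View pics/w3.png

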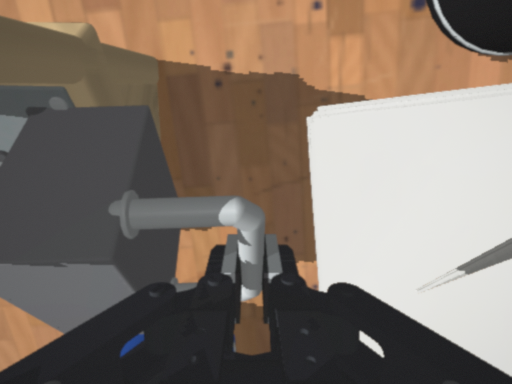

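View pics/s3.png

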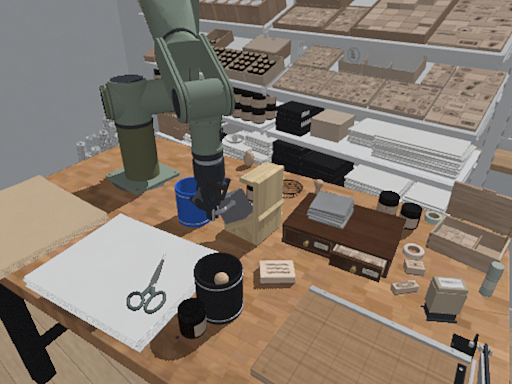

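```bash
python3 -m crank '0 0 0 0;0 0 0 0;0 0 0.03 0;0 0 0.05 0;0 0 0.05 0' 0.026; python3 -m crank '0 0 0.02 0;0 0 0 0.18;0 0 0 0.18;0 0 0 0.18;0 0 0 0.18' 0.085
python3 - <<'E'
from h import *
o=sensors.observe();print(o['position'],o['ee_rot']);snap('top','t4')
T=V('t4'); c=cv2.resize(T.p[130:260,190:330],None,fx=5,fy=5,interpolation=cv2.INTER_CUBIC);cv2.imwrite('pics/c4.png',c)
E
```

```text
time_s: 5.35
position: [0.4809, -0.126, 0.2239]
ee_rot: [-2.274, 2.147, 0.051]
contact_force: [0.0, -0.9, -0.2]
finger_gap: 0.0263
time_s: 5.98
position: [0.4862, -0.1323, 0.2546]
ee_rot: [-2.904, 1.182, 0.021]
contact_force: [0.1, 0.2, -0.3]
finger_gap: 0.0852
[ 0.48620339 -0.13226281  0.25455186] [-2.90413193  1.18152388  0.02099729]
```

View pics/c4.png

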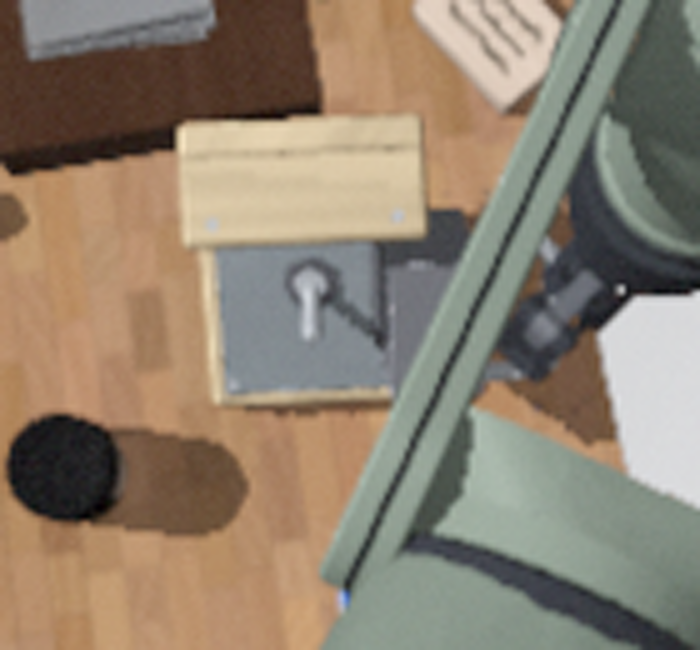

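```bash
cat >> h.py <<'E'
from scipy.spatial.transform import Rotation as Ro
yaw=.05; o=np.array([.5005,.0065]); ex=np.array([np.cos(yaw),np.sin(yaw)]);ey=np.array([-ex[1],ex[0]])
def C(x,y,z): return np.r_[o+ex*x/1000+ey*y/1000,z/1000]
def toC(p): return np.r_[(np.array(p[:2])-o)@ex,(np.array(p[:2])-o)@ey,p[2]]*1000
def st():
    s=sensors.observe(); M=Ro.from_rotvec(s['ee_rot']).as_matrix(); print('t',s['time_s'],'p',np.round(s['position'],4),'C',toC(s['position']).round(1),'xdir',np.degrees(np.arctan2(M[1,0],M[0,0])).round(1),'zaxis',M[:,2].round(3),'F',np.round(s['contact_force'],1),'gap',round(float(s['finger_gap']),4))
E
python3 - <<'E'
from h import *
st(); T=V('t4'); P=T.cloud()
for a,b in ((310,335),(308,310),(307,285)):
    u,v=190+a/5,130+b/5; p=T.w(u,v); print(p.round(4),toC(p).round(1), toC(T.onz(u,v,.0965)).round(1))
for a,b in((183,247),(425,235)): print(toC(T.onz(190+a/5,130+b/5,.198)).round(1))
W=V('w1')
for a,b in((88,79),(319,76)): print(toC(W.onz(a,b,.198)).round(1))
E
```

```text
t 6.025 p [ 0.4863 -0.1323  0.2546] C [ -21.1 -137.9  254.6] xdir -44.1 zaxis [-0.01   0.011 -1.   ] F [ 0.4 -0.3 -0.1] gap 0.0846
[0.4759 0.0065 0.0991] [-24.6   1.2  99.1] [-24.2   1.3  96.5]
[0.4899 0.0077 0.0962] [-10.5   1.7  96.2] [-10.6   1.7  96.5]
[0.5061 0.0086 0.0814] [ 5.7  1.8 81.4] [ 3.1  1.6 96.5]
[  7.4  58.8 198. ]
[  7.2 -58.2 198. ]
[ 11.5  56.5 198. ]
[ 10.3 -58.6 198. ]
```

```bash
python3 -m crank '-0.026 0.046 0 0.164;-0.026 0.046 0 0.164;-0.025 0.044 0 0.164;0 0 0 0.164;0 0 0 0.1' 0.085; python3 -c "
from h import *
st()"
```

```text
time_s: 6.65
position: [0.4089, 0.0043, 0.2566]
ee_rot: [3.14, -0.007, -0.01]
contact_force: [0.5, -0.3, 0.7]
finger_gap: 0.0849
t 6.65 p [0.4089 0.0043 0.2566] C [-91.6   2.3 256.6] xdir -0.3 zaxis [-0.006 -0.002 -1.   ] F [ 0.5 -0.3  0.7] gap 0.0849
```

```bash
python3 -m crank '-0.004 0.0065 0 0.05;0 0 -0.04 0;0 0 -0.05 0;0 0 -0.05 0;0 0 0 0'; python3 -c "
from h import *
st()"
```

```text
time_s: 7.28
position: [0.4068, 0.0103, 0.1168]
ee_rot: [3.136, 0.059, 0.005]
contact_force: [-0.4, -0.2, 0.8]
finger_gap: 0.0851
t 7.275 p [0.4068 0.0103 0.1168] C [-93.4   8.4 116.8] xdir 2.1 zaxis [ 0.003 -0.005 -1.   ] F [-0.4 -0.2  0.8] gap 0.0851
```

```bash
python3 -m crank '-0.002 0 -0.025 0;0 0 -0.014 0;0 0 0 0;0 0 0 0;0 0 0 0'
python3 - <<'E'
from h import *
st();snap('wrist','w5');snap('scene','s5')
S=V('s5');cv2.imwrite('pics/c5.png',cv2.resize(S.p[130:260,160:310],None,fx=5,fy=4.5,interpolation=cv2.INTER_CUBIC))
E
```

```text
time_s: 7.9
position: [0.4131, 0.0086, 0.0853]
ee_rot: [3.132, 0.054, 0.03]
contact_force: [-0.1, -0.2, 0.6]
finger_gap: 0.0849
t 7.9 p [0.4131 0.0086 0.0853] C [-87.2   6.5  85.3] xdir 2.0 zaxis [ 0.019 -0.008 -1.   ] F [-0.1 -0.2  0.6] gap 0.0849
```

View pics/w5.png

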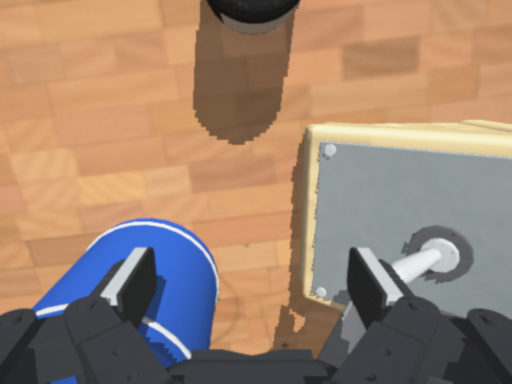

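View pics/c5.png

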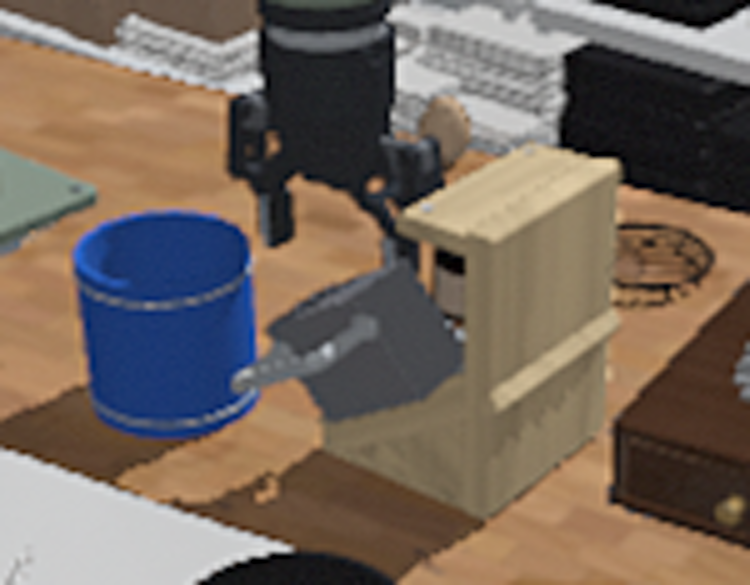

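```bash
python3 -c "
from h import *
print(sensors.observe()['qpos'],sensors.observe()['qd']);st()"; python3 -m crank '0 0 -0.008 0;0 0 0 0;0 0 0 0;0 0 0 0;0 0 0 0'; python3 -c "
from h import *
print(sensors.observe()['qpos']);st()"
```

```text
[-0.18556206  0.03660254  2.07106522 -0.00552998  1.01361928 -0.21719857] [-0.00088779  0.00559527  0.0110461   0.00026839 -0.00086647 -0.00050333]
t 8.0 p [0.4129 0.0087 0.0851] C [-87.3   6.6  85.1] xdir 2.0 zaxis [ 0.019 -0.008 -1.   ] F [1.3 0.1 0.3] gap 0.0853
time_s: 8.62
position: [0.4128, 0.0087, 0.0765]
ee_rot: [3.132, 0.054, 0.029]
contact_force: [0.2, 0.3, 1.0]
finger_gap: 0.0852
[-0.18553614  0.0527204   2.07670493 -0.00564026  0.9921421  -0.21699811]
t 8.625 p [0.4128 0.0087 0.0765] C [-87.5   6.6  76.5] xdir 2.0 zaxis [ 0.019 -0.008 -1.   ] F [0.2 0.3 1. ] gap 0.0852
```

```bash
python3 -m crank '0.007 0.0004 0 0;0.006 0.0003 0 0;0.006 0.0003 0 0;0.006 0.0003 0 0;0 0 0 0'; python3 -c "
from h import *
st()"
```

```text
time_s: 9.25
position: [0.4165, 0.0109, 0.0733]
ee_rot: [3.134, 0.058, -0.056]
contact_force: [-0.1, -0.1, 2.0]
finger_gap: 0.0847
t 9.25 p [0.4165 0.0109 0.0733] C [-83.6   8.6  73.3] xdir 2.1 zaxis [-0.036 -0.008 -0.999] F [-0.1 -0.1  2. ] gap 0.0847
```

Run:
```python
from h import *
s=sensors.observe();print(s['qpos'],s['joint_efforts'],s['wrist_torque']);st();snap('wrist','w6');snap('scene','s6')
S=V('s6');cv2.imwrite('pics/c6.png',cv2.resize(S.p[60:260,100:310],None,fx=3.8,fy=3,interpolation=cv2.INTER_CUBIC))
```

```text
[-0.17176592  0.1034046   2.03036683 -0.01571454  1.04174331 -0.20035403] [ -0.44340821 -26.30592942 -22.06583977  -0.21155694   0.11321824
   0.03956927] [ 0.14479521 -0.03182833 -0.01663144]
t 9.25 p [0.4165 0.0109 0.0733] C [-83.6   8.6  73.3] xdir 2.1 zaxis [-0.036 -0.008 -0.999] F [-0.1 -0.1  2. ] gap 0.0847
```

View pics/w6.png

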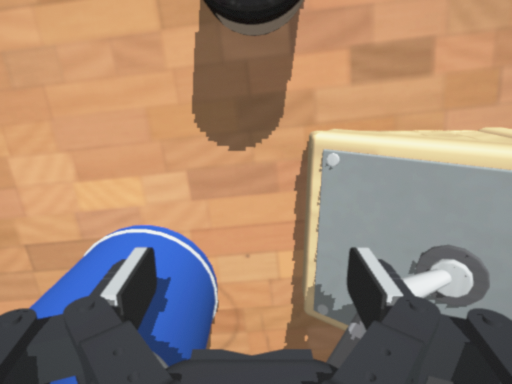

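View pics/c6.png

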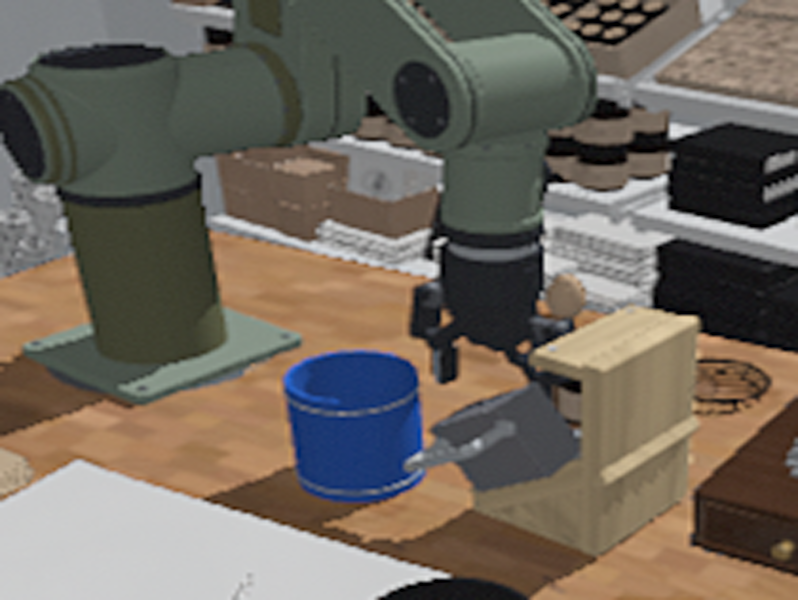

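```bash
python3 -m crank '0.006 0.0003 0.004 0;0.006 0.0003 0.006 0;0.006 0.0003 0.006 0;0.006 0.0003 0.005 0;0.006 0.0003 0.004 0'
python3 - <<'E'
from h import *
st();snap('wrist','w7')
E
```

```text
time_s: 9.98
position: [0.4324, 0.0116, 0.0941]
ee_rot: [3.13, 0.058, -0.115]
contact_force: [-22.9, -6.1, 2.0]
finger_gap: 0.085
t 9.975 p [0.4324 0.0116 0.0941] C [-67.8   8.5  94.1] xdir 2.1 zaxis [-0.073 -0.01  -0.997] F [-22.9  -6.1   2. ] gap 0.085
```

View pics/w7.png

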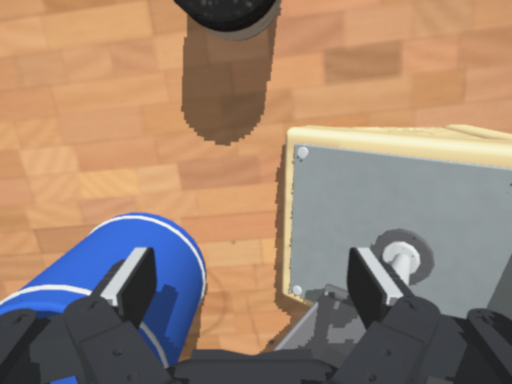

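Run:
```python
from h import *
s=sensors.observe();print(s['contact_force'],s['wrist_torque'],s['joint_efforts'],s['qpos'])
W=V('w7');P=W.cloud()
c=cv2.resize(W.p[200:384,300:512],None,fx=3.7,fy=3.2,interpolation=cv2.INTER_CUBIC);cv2.imwrite('pics/c7.png',c)
snap('scene','s7');S=V('s7');cv2.imwrite('pics/c7s.png',cv2.resize(S.p[130:250,180:300],None,fx=5,fy=5,interpolation=cv2.INTER_CUBIC))
```

```text
[-17.5690107   -3.72350437   4.17657752] [-0.26403158  1.07940593 -0.18308322] [  1.54352278 -28.37669313 -30.66974759   0.96181054  -3.05772521
  -0.18682784] [-0.15788354  0.12490007  1.95341023 -0.02356641  1.13472976 -0.18450561]
```

View pics/c7.png

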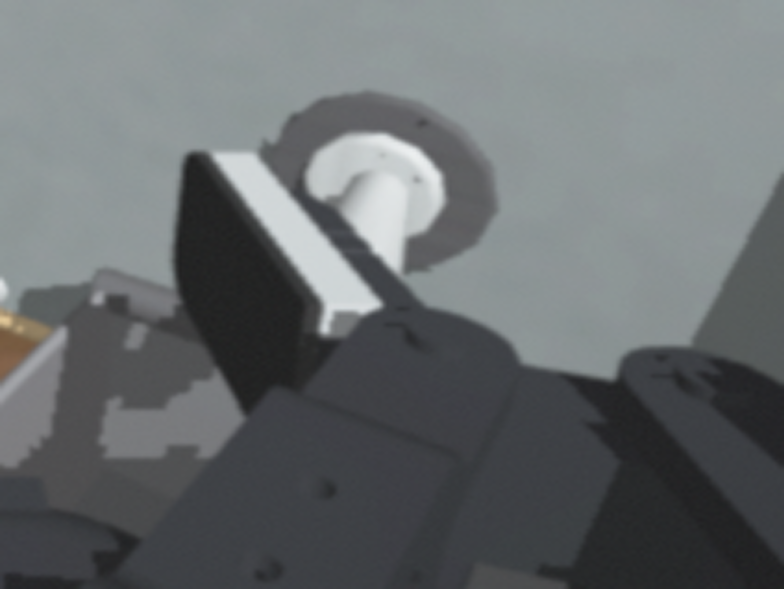

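View pics/c7s.png

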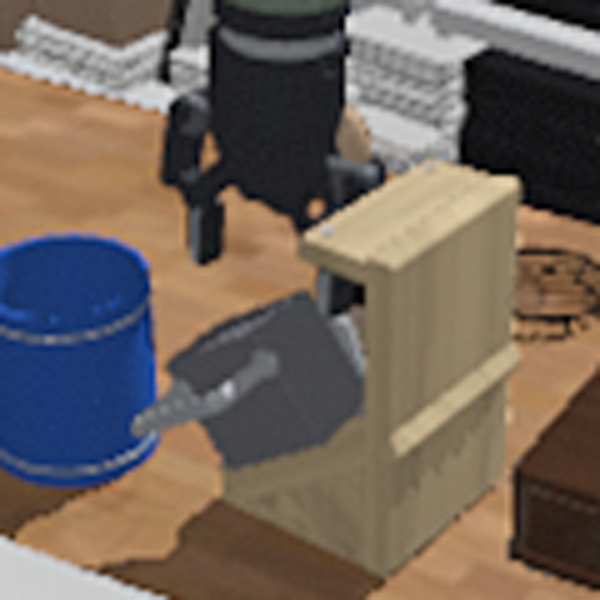

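```bash
python3 -m crank '-0.012 -0.0006 0 0;-0.003 0 0 0;0 0 -0.01 0;0 0 -0.01 0;0 0 0 0'
python3 - <<'E'
from h import *
st();print(sensors.observe()['wrist_torque']);snap('wrist','w8')
W=V('w8')
c=cv2.resize(W.p[180:384,280:512],None,fx=3.4,fy=2.9,interpolation=cv2.INTER_CUBIC);cv2.imwrite('pics/c8.png',c)
E
```

```text
time_s: 10.7
position: [0.4206, 0.0107, 0.0731]
ee_rot: [3.13, 0.058, -0.102]
contact_force: [0.7, -0.4, -0.6]
finger_gap: 0.0848
t 10.7 p [0.4206 0.0107 0.0731] C [-79.6   8.2  73.1] xdir 2.1 zaxis [-0.065 -0.01  -0.998] F [ 0.7 -0.4 -0.6] gap 0.0848
[ 0.00877557 -0.04772498 -0.02531037]
```

View pics/c8.png

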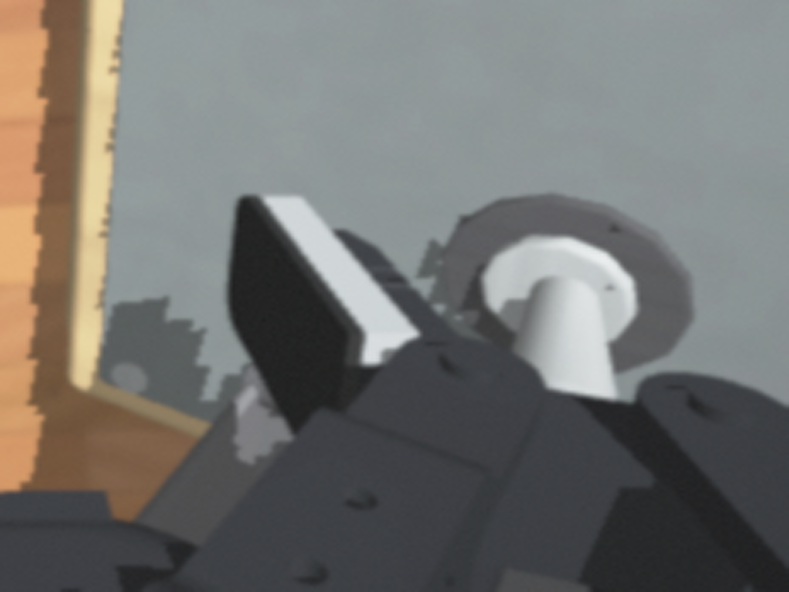

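```bash
python3 -m crank '0.007 0.0003 0 0;0.006 0.0003 0 0;0.004 0.0002 0 0;0 0 0 0;0 0 0 0'
python3 - <<'E'
from h import *
st();print(sensors.observe()['wrist_torque'])
E
```

```text
time_s: 11.38
position: [0.4348, 0.0121, 0.0721]
ee_rot: [3.131, 0.059, -0.119]
contact_force: [-2.0, 0.2, 0.2]
finger_gap: 0.085
t 11.375 p [0.4348 0.0121 0.0721] C [-65.4   8.9  72.1] xdir 2.1 zaxis [-0.076 -0.009 -0.997] F [-2.   0.2  0.2] gap 0.085
[ 0.05591544  0.09875853 -0.00745734]
```

```bash
python3 -m crank '0.006 0.0003 0 0;0.005 0.0003 0 0;0.004 0.0002 0 0;0.003 0.0001 0 0;0 0 0 0'
python3 - <<'E'
from h import *
st();print(sensors.observe()['wrist_torque']);snap('wrist','w9')
W=V('w9')
c=cv2.resize(W.p[180:384,280:512],None,fx=3.4,fy=2.9,interpolation=cv2.INTER_CUBIC);cv2.imwrite('pics/c9.png',c)
E
```

```text
time_s: 12.0
position: [0.4401, 0.0135, 0.0721]
ee_rot: [3.129, 0.06, -0.17]
contact_force: [-3.7, 1.4, 1.9]
finger_gap: 0.0849
t 12.0 p [0.4401 0.0135 0.0721] C [-59.9  10.   72.1] xdir 2.2 zaxis [-0.108 -0.009 -0.994] F [-3.7  1.4  1.9] gap 0.0849
[ 0.05109324  0.30131274 -0.00799871]
```

View pics/c9.png

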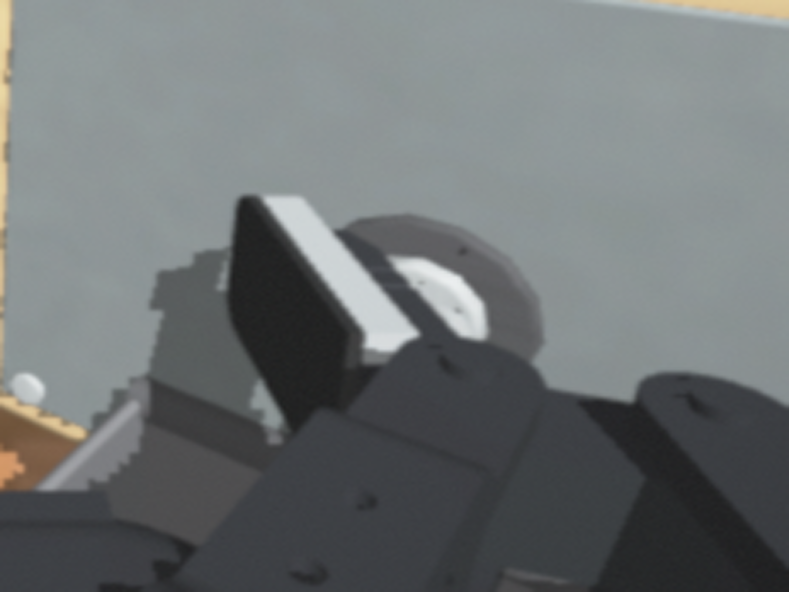

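```bash
python3 -m crank '-0.015 -0.0006 0 0;-0.02 -0.001 0 0;-0.01 0 0.0 0;0 0 0.01 0;0 0 0.02 0'
python3 - <<'E'
from h import *
st();snap('wrist','w10')
W=V('w10')
c=cv2.resize(W.p[100:384,200:512],None,fx=2.5,fy=2.1,interpolation=cv2.INTER_CUBIC);cv2.imwrite('pics/c10.png',c)
E
```

```text
time_s: 12.68
position: [0.3965, 0.0114, 0.104]
ee_rot: [3.129, 0.059, -0.158]
contact_force: [0.8, 0.4, 0.1]
finger_gap: 0.0848
t 12.675 p [0.3965 0.0114 0.104 ] C [-103.7   10.1  104. ] xdir 2.2 zaxis [-0.101 -0.01  -0.995] F [0.8 0.4 0.1] gap 0.0848
```

View pics/c10.png

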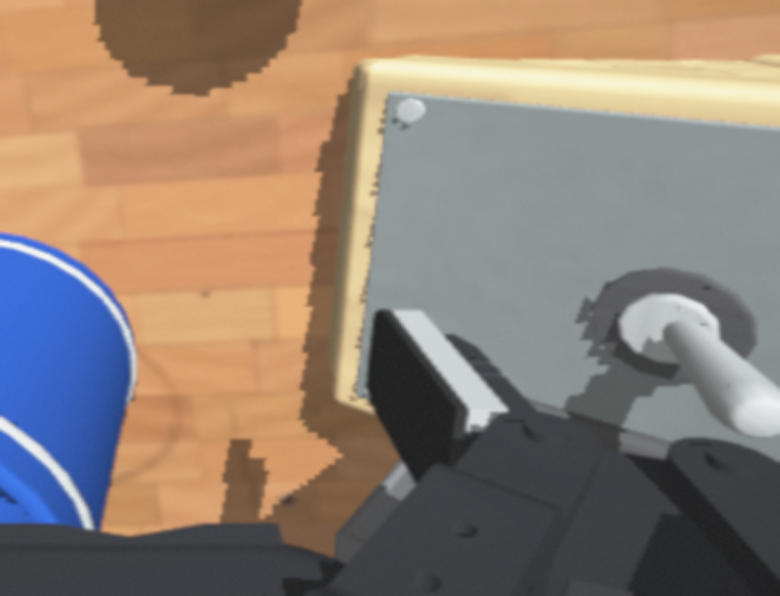

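Run:
```python
from h import *
W=V('w10'); P=W.cloud()
# axis points; end cap centre
for a,b in ((752,412),(752,400),(690,330),(720,365)):
    u,v=int(200+a/2.5),int(100+b/2.1); print((u,v),toC(P[v,u]).round(1))
# predicted pixel of end centre for angles, and toggle base
for q in (.6,.7,.8,.85,.9):
    g=np.radians(125)+.45-q; e=C(12+44*np.cos(g),1.0,75+44*np.sin(g)); print(q,W.px(e).round(1),toC(e).round(1))
print(W.px(C(12,1,75)))
# pts cloud of toggle: y within +-9, height >15 above face
Q=np.array([toC(p) for p in P.reshape(-1,3)]); n=(Q[:,0]-12)*-.574+(Q[:,2]-75)*.819; s=(Q[:,0]-12)*.819+(Q[:,2]-75)*.574
m=(abs(Q[:,1]-1)<10)&(n>8)&(n<48)&(abs(s)<40)
for k in range(8,48,5):
    mm=m&(n>=k)&(n<k+5)
    if mm.sum(): print(k,mm.sum(),'s',s[mm].min().round(1),s[mm].max().round(1),'y',Q[mm,1].min().round(1),Q[mm,1].max().round(1))
```

```text
(500, 296) [  3.8   0.9 116.9]
(500, 290) [  3.7   3.4 116.3]
(476, 257) [ 8.7  3.6 88. ]
(488, 273) [  4.7   4.8 105.2]
0.6 [468.3 291. ] [ -7.6   1.  114.4]
0.7 [480.5 293.9] [ -3.5   1.  116.2]
0.8 [492.9 296.3] [  0.7   1.  117.5]
0.85 [499.1 297.3] [  2.8   1.  118. ]
0.9 [505.3 298.2] [  5.    1.  118.4]
[468.34594403 249.59249334]
8 193 s -8.0 8.5 y -7.8 9.1
13 117 s 1.7 11.1 y -3.1 4.6
18 129 s 4.2 13.8 y -2.9 5.0
23 157 s 5.8 16.0 y -3.1 5.4
28 182 s 8.3 20.0 y -3.8 5.6
33 331 s 9.8 21.6 y -5.9 6.2
38 386 s 11.9 21.5 y -4.7 5.2
```

```bash
python3 -m crank '0 0 0.05 0;0 0 0.05 0;0 0 0.04 -0.17;0.01 -0.02 0 -0.17;0.02 -0.03 0 -0.17' 0.085; python3 -m crank '0.02 -0.03 0 -0.17;0.02 -0.03 0 -0.17;0.012 -0.015 0 -0.17;0 0 0 -0.17;0 0 0 -0.17' 0.026; python3 -c "
from h import *
st()"
```

```text
time_s: 13.35
position: [0.4335, -0.0391, 0.2566]
ee_rot: [-3.033, 0.748, 0.124]
contact_force: [0.4, 0.5, 0.7]
finger_gap: 0.0849
time_s: 13.98
position: [0.493, -0.1211, 0.2604]
ee_rot: [-2.401, 1.952, 0.082]
contact_force: [0.6, 0.3, 0.0]
finger_gap: 0.0255
t 13.975 p [ 0.493  -0.1211  0.2604] C [ -13.9 -127.1  260.4] xdir -78.2 zaxis [-0.012  0.069 -0.998] F [0.6 0.3 0. ] gap 0.0255
```

```bash
python3 -m crank '-0.007 0 0 -0.15;0 0 -0.05 0;0 0 -0.04 0;0 0 0 0;0 0 0 0' 0.026
python3 - <<'E'
from h import *
st();snap('wrist','w11')
E
```

```text
time_s: 14.6
position: [0.4914, -0.1241, 0.174]
ee_rot: [-2.235, 2.129, 0.054]
contact_force: [1.4, -0.6, -0.0]
finger_gap: 0.0264
t 14.6 p [ 0.4914 -0.1241  0.174 ] C [ -15.6 -130.   174. ] xdir -87.2 zaxis [ 0.012  0.064 -0.998] F [ 1.4 -0.6 -0. ] gap 0.0264
```

View pics/w11.png

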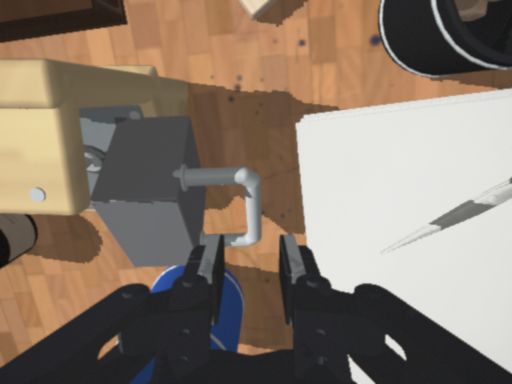

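Run:
```python
from h import *
W=V('w11'); P=W.cloud()
for u,v in ((253,180),(253,195),(252,210),(252,225),(251,237)):
    r_=[P[v,k] for k in range(244,264) if .07<P[v,k][2]<.15]; r_=np.array(r_); print((u,v),r_.mean(0).round(4),r_[:,2].max().round(4),len(r_), r_[:,1].min().round(4),r_[:,1].max().round(4))
```

```text
(253, 180) [ 0.5183 -0.1204  0.1368] 0.1398 17 -0.1248 -0.116
(253, 195) [ 0.5071 -0.1208  0.1294] 0.1318 16 -0.1252 -0.116
(252, 210) [ 0.4943 -0.1215  0.1201] 0.1224 16 -0.1262 -0.1165
(252, 225) [ 0.4799 -0.1223  0.11  ] 0.113 14 -0.1267 -0.1178
(251, 237) [ 0.4665 -0.121   0.1001] 0.103 18 -0.1271 -0.1148
```

```bash
python3 -m crank '-0.003 0.004 -0.03 0;0 0 -0.03 0;0 0 -0.02 0;0 0 0 0;0 0 0 0' 0.026
python3 - <<'E'
from h import *
st()
E
```

```text
time_s: 15.28
position: [0.4973, -0.124, 0.1036]
ee_rot: [-2.231, 2.123, 0.021]
contact_force: [0.6, -0.4, 1.1]
finger_gap: 0.026
t 15.275 p [ 0.4973 -0.124   0.1036] C [  -9.7 -130.2  103.6] xdir -87.1 zaxis [ 0.033  0.054 -0.998] F [ 0.6 -0.4  1.1] gap 0.026
```

```bash
python3 -m crank '-0.008 0.003 -0.008 0;0 0 0 0;0 0 0 0;0 0 0 0;0 0 0 0' 0 20
python3 - <<'E'
from h import *
st()
E
```

```text
time_s: 15.9
position: [0.4915, -0.1206, 0.0987]
ee_rot: [-2.23, 2.118, 0.012]
contact_force: [0.3, 0.6, -1.2]
finger_gap: 0.0092
t 15.9 p [ 0.4915 -0.1206  0.0987] C [ -15.3 -126.5   98.7] xdir -87.0 zaxis [ 0.04   0.053 -0.998] F [ 0.3  0.6 -1.2] gap 0.0092
```

```bash
python3 -m crank '-0.0079 0.0074 0.0108 0;-0.0073 0.0093 0.0098 0;-0.0064 0.011 0.0084 0;-0.0055 0.0125 0.007 0;-0.0044 0.0137 0.0054 0'
python3 - <<'E'
from h import *
st()
E
```

```text
time_s: 16.52
position: [0.4579, -0.0648, 0.1433]
ee_rot: [-2.229, 2.12, 0.008]
contact_force: [2.6, 0.5, -3.7]
finger_gap: 0.0088
t 16.525 p [ 0.4579 -0.0648  0.1433] C [-46.1 -69.  143.3] xdir -87.1 zaxis [ 0.041  0.051 -0.998] F [ 2.6  0.5 -3.7] gap 0.0088
```

```bash
python3 -m crank '-0.0032 0.014 0.0033 0;-0.0019 0.0148 0.0015 0;-0.0006 0.0151 -0.0002 0;0.0007 0.015 -0.0019 0;0 0 0 0'
python3 - <<'E'
from h import *
st()
E
```

```text
time_s: 17.15
position: [0.4531, 0.0, 0.1464]
ee_rot: [-2.23, 2.116, 0.006]
contact_force: [2.4, 0.0, 0.3]
finger_gap: 0.0089
t 17.15 p [0.4531 0.     0.1464] C [-47.7  -4.1 146.4] xdir -86.9 zaxis [ 0.044  0.051 -0.998] F [2.4 0.  0.3] gap 0.0089
```

```bash
python3 -m crank '0.0013 0.0095 -0.003 0;0.0025 0.0105 -0.0045 0;0.001 0.003 -0.003 0;0.001 0.001 -0.002 0;0 0 0 0'
python3 - <<'E'
from h import *
st(); snap('scene','s12');S=V('s12');cv2.imwrite('pics/c12.png',cv2.resize(S.p[130:250,180:300],None,fx=5,fy=5,interpolation=cv2.INTER_CUBIC))
E
```

```text
time_s: 17.77
position: [0.4582, 0.0213, 0.138]
ee_rot: [-2.241, 2.122, 0.002]
contact_force: [0.7, -0.2, -3.4]
finger_gap: 0.0094
t 17.775 p [0.4582 0.0213 0.138 ] C [-41.5  16.9 138. ] xdir -86.8 zaxis [ 0.037  0.041 -0.998] F [ 0.7 -0.2 -3.4] gap 0.0094
```

View pics/c12.png

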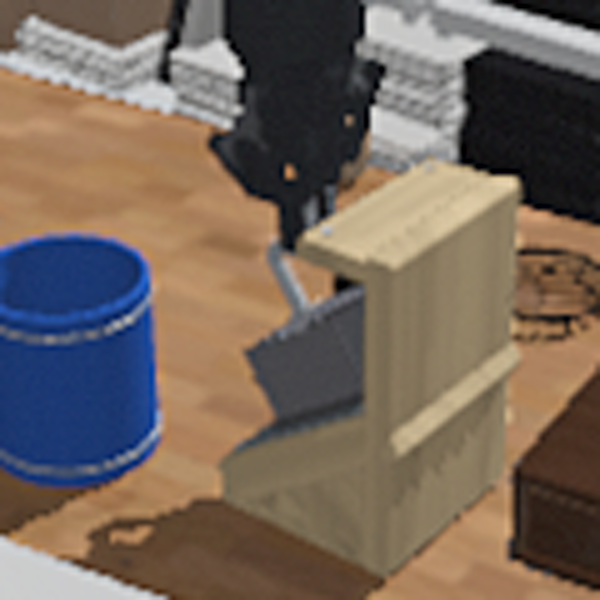

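```bash
python3 -m crank '0 0 0 0;0 0 0 0;0 0 0.03 0;0 0 0.05 0;0 0 0.04 0' 0.04;  python3 -m crank '-0.02 -0.02 0.0 0;-0.01 -0.03 0 0;0 -0.02 0 0;0 0 0 0;0 0 0 0' 0.044
python3 - <<'E'
from h import *
st();snap('wrist','w13')
W=V('w13'); P=W.cloud()
Q=(P.reshape(-1,3)-np.r_[o,0]);
E
```

```text
time_s: 18.45
position: [0.4523, 0.0246, 0.2533]
ee_rot: [-2.243, 2.129, 0.029]
contact_force: [1.5, -0.9, -0.3]
finger_gap: 0.0405
time_s: 19.08
position: [0.4235, -0.045, 0.256]
ee_rot: [-2.239, 2.123, 0.025]
contact_force: [0.1, 0.8, -0.1]
finger_gap: 0.0441
t 19.075 p [ 0.4235 -0.045   0.256 ] C [-79.5 -47.6 256. ] xdir -86.9 zaxis [ 0.027  0.052 -0.998] F [ 0.1  0.8 -0.1] gap 0.0441
```

View pics/w13.png

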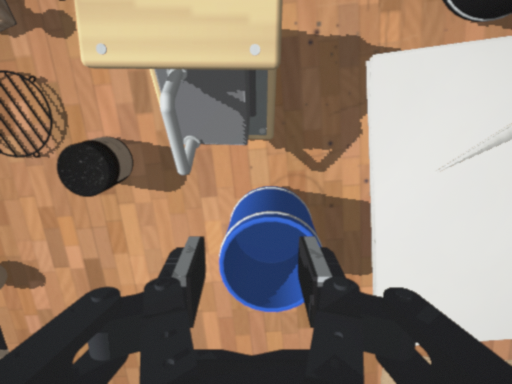

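Run:
```python
from h import *
W=V('w13'); P=W.cloud()
for v in range(104,172,8):
    pp=np.array([P[v,u] for u in range(150,205) if .14<P[v,u][2]<.185])
    if len(pp): print(v,len(pp),pp.mean(0).round(4),pp[:,2].max().round(4))
```

```text
104 14 [0.4886 0.0217 0.1697] 0.1715
112 15 [0.4833 0.0211 0.1694] 0.1712
120 14 [0.4776 0.0206 0.1652] 0.1674
128 14 [0.4716 0.0204 0.1611] 0.1635
136 14 [0.4654 0.0202 0.1566] 0.1589
144 14 [0.4588 0.0201 0.1517] 0.1546
152 13 [0.452  0.0194 0.1472] 0.1497
160 11 [0.4448 0.0198 0.1429] 0.1444
```

```bash
python3 -m crank '0.034 -0.04 0 0;0.034 -0.04 0 0;0.034 -0.04 0 0;0.034 -0.04 0 0;0.012 -0.02 0 0' 0.044; python3 -m crank '0 0 0 0;0 0 0 0;0 0 0 0;0 0 0 0;0 0 0 0'
python3 - <<'E'
from h import *
st();snap('wrist','w14')
E
```

```text
time_s: 19.75
position: [0.5761, -0.223, 0.254]
ee_rot: [-2.248, 2.11, 0.031]
contact_force: [-0.9, 0.3, -1.0]
finger_gap: 0.0439
time_s: 20.38
position: [0.5757, -0.2187, 0.2529]
ee_rot: [-2.251, 2.105, 0.036]
contact_force: [0.5, -0.3, -0.5]
finger_gap: 0.044
t 20.375 p [ 0.5757 -0.2187  0.2529] C [  63.8 -228.7  252.9] xdir -86.1 zaxis [ 0.023  0.059 -0.998] F [ 0.5 -0.3 -0.5] gap 0.044
```

View pics/w14.png

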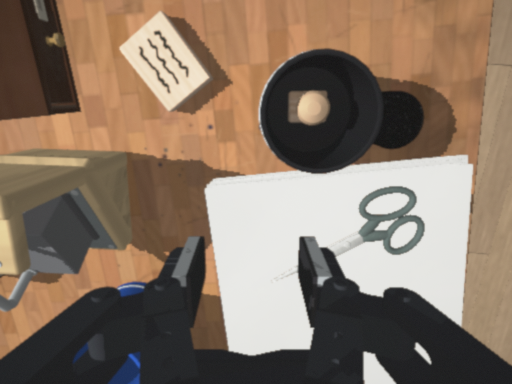

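Run:
```python
from h import *
W=V('w14');P=W.cloud()
print('rim c',W.onz(322,111,.115).round(4))
for u,v in((260,111),(384,111),(322,50),(322,172)): print(W.onz(u,v,.115).round(4))
p=P[100:116,305:323].reshape(-1,3); print('knob top',p[:,2].max(), W.w(314,108).round(4), W.onz(314,108,.08).round(4))
k=P[85:130,285:335].reshape(-1,3); k=k[(k[:,2]>.07)&(k[:,2]<.1)]; print(len(k),k.min(0),k.max(0),k.mean(0))
b=P[85:130,285:335].reshape(-1,3); b=b[(b[:,2]>.035)&(b[:,2]<.05)]; print(len(b),b.min(0),b.max(0))
T=V('t0')
pt=P[60:200,:90].reshape(-1,3)
```

```text
rim c [ 0.641  -0.2644  0.115 ]
[ 0.6374 -0.2133  0.115 ]
[ 0.6445 -0.3144  0.115 ]
[ 0.6875 -0.2586  0.115 ]
[ 0.5898 -0.2708  0.115 ]
knob top 0.3972702203657582 [ 0.6425 -0.26    0.096 ] [ 0.6422 -0.262   0.08  ]
917 [ 0.62770816 -0.27511961  0.08296282] [ 0.65737811 -0.24485102  0.09595378] [ 0.64277788 -0.25926757  0.09082003]
335 [ 0.62549212 -0.28015372  0.03763638] [ 0.65914564 -0.23978048  0.04323113]
```

Run:
```python
from h import *
W=V('w14'); P=W.cloud(); M=Ro.from_rotvec(sensors.observe()['ee_rot']).as_matrix(); tcp=np.array(sensors.observe()['position'])
L=((P-tcp).reshape(-1,3)@M)*1000; m=(W.d.ravel()>0)&(W.d.ravel()<.2); L=L[m]
for a in range(-100,10,6):
    s=L[(L[:,2]>=a)&(L[:,2]<a+6)]
    if len(s): print(a,len(s),'x',s[:,0].min().round(),s[:,0].max().round(),'inner',np.abs(s[:,0]).min().round(),'y',s[:,1].min().round(),s[:,1].max().round())
```

```text
-94 782 x -24.0 23.0 inner 10.0 y -22.0 -17.0
-88 4178 x -59.0 59.0 inner 0.0 y -20.0 -10.0
-82 6883 x -62.0 62.0 inner 0.0 y -20.0 -4.0
-76 5419 x -62.0 61.0 inner 0.0 y -20.0 -0.0
-70 3175 x -60.0 59.0 inner 16.0 y -19.0 9.0
-64 4638 x -58.0 57.0 inner 20.0 y -15.0 12.0
-58 5429 x -56.0 56.0 inner 20.0 y -16.0 12.0
-52 1794 x -54.0 53.0 inner 22.0 y -16.0 11.0
-46 681 x -46.0 44.0 inner 21.0 y -15.0 9.0
-40 1118 x -29.0 28.0 inner 21.0 y -13.0 10.0
-34 753 x -36.0 35.0 inner 21.0 y -13.0 11.0
-28 698 x -36.0 35.0 inner 21.0 y -13.0 10.0
-22 613 x -36.0 35.0 inner 21.0 y -13.0 9.0
-16 547 x -36.0 35.0 inner 21.0 y -13.0 10.0
-10 328 x -35.0 33.0 inner 21.0 y -13.0 10.0
-4 44 x -23.0 22.0 inner 21.0 y -11.0 9.0
```

```bash
python3 -m crank '0.02 -0.0125 0 0.17;0.02 -0.0125 0 0.17;0.02 -0.0125 0 0.17;0.006 -0.003 0 0.17;0 0 0 0.17' 0.037; python3 -m crank '0 0 0 0.1;0 0 -0.03 0;0 0 -0.03 0;0 0 -0.03 0;0 0 0 0'
python3 - <<'E'
from h import *
st();snap('wrist','w15')
E
```

```text
time_s: 21.05
position: [0.643, -0.26, 0.2538]
ee_rot: [-2.947, 0.954, 0.071]
contact_force: [0.2, 0.4, -0.2]
finger_gap: 0.0369
time_s: 21.68
position: [0.6437, -0.26, 0.1631]
ee_rot: [-2.996, 0.799, 0.069]
contact_force: [0.3, 0.0, 0.2]
finger_gap: 0.0369
t 21.675 p [ 0.6437 -0.26    0.1631] C [ 129.7 -273.3  163.1] xdir -29.8 zaxis [-0.033  0.051 -0.998] F [0.3 0.  0.2] gap 0.0369
```

View pics/w15.png

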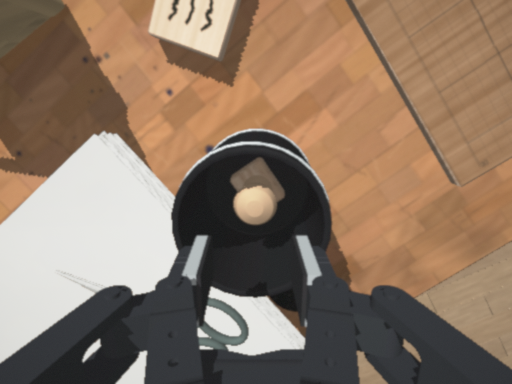

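Run:
```python
from h import *
W=V('w15');P=W.cloud()
k=P[170:235,225:290].reshape(-1,3); k=k[(k[:,2]>.075)&(k[:,2]<.105)]; print(len(k),k.min(0),k.max(0),k.mean(0), (k.min(0)+k.max(0))/2)
t=k[k[:,2]>k[:,2].max()-.003]; print('top',t.mean(0))
for u,v in((172,215),(330,215),(253,141),(253,296)): print(W.onz(u,v,.115).round(4))
```

```text
1416 [ 0.62743879 -0.27466266  0.07777071] [ 0.65783898 -0.24447434  0.09569963] [ 0.64405826 -0.25798642  0.09062627] [ 0.64263888 -0.2595685   0.08673517]
top [ 0.64291955 -0.25956222  0.09357438]
[ 0.5993 -0.2331  0.115 ]
[ 0.6855 -0.2803  0.115 ]
[ 0.6668 -0.2179  0.115 ]
[ 0.6157 -0.3073  0.115 ]
```

```bash
python3 -m crank '-0.0017 0.0014 -0.02 0;0 0 -0.025 0;0 0 -0.02 0;0 0 -0.01 0;0 0 0 0' 0.038
python3 - <<'E'
from h import *
st();snap('wrist','w16')
E
```

```text
time_s: 22.35
position: [0.6459, -0.2606, 0.0922]
ee_rot: [-2.999, 0.8, 0.048]
contact_force: [0.4, 0.6, 0.4]
finger_gap: 0.0382
t 22.35 p [ 0.6459 -0.2606  0.0922] C [ 131.9 -274.1   92.2] xdir -29.8 zaxis [-0.021  0.044 -0.999] F [0.4 0.6 0.4] gap 0.0382
```

View pics/w16.png

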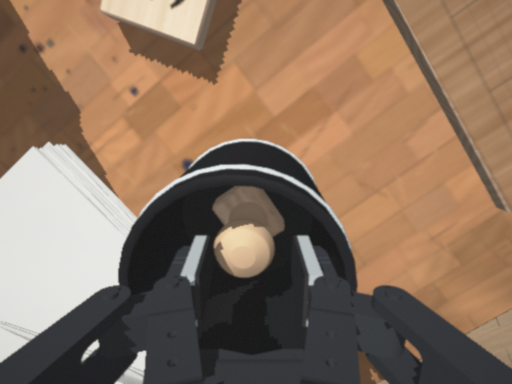

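```bash
python3 -m crank '-0.0045 0.002 0 0;0 0 -0.01 0;0 0 -0.008 0;0 0 -0.003 0;0 0 0 0' 0.038
python3 - <<'E'
from h import *
st();print(sensors.observe()['wrist_torque'])
E
```

```text
time_s: 23.02
position: [0.643, -0.2596, 0.0733]
ee_rot: [-3.001, 0.8, 0.04]
contact_force: [0.2, 0.5, 0.9]
finger_gap: 0.038
t 23.025 p [ 0.643  -0.2596  0.0733] C [ 129.1 -272.9   73.3] xdir -29.8 zaxis [-0.016  0.041 -0.999] F [0.2 0.5 0.9] gap 0.038
[-0.06821193  0.03511259  0.00488905]
```

```bash
python3 -m crank '-0.001 0.0007 -0.003 0;0 0 -0.003 0;0 0 -0.002 0;0 0 0 0;0 0 0 0' 0.038
python3 - <<'E'
from h import *
st();snap('wrist','w17');snap('scene','s17');S=V('s17');cv2.imwrite('pics/c17.png',cv2.resize(S.p[190:330,150:290],None,fx=4,fy=4,interpolation=cv2.INTER_CUBIC))
E
```

```text
time_s: 23.65
position: [0.6436, -0.2599, 0.0736]
ee_rot: [-3.003, 0.8, 0.033]
contact_force: [-0.2, -0.3, -0.1]
finger_gap: 0.038
t 23.65 p [ 0.6436 -0.2599  0.0736] C [ 129.6 -273.2   73.6] xdir -29.8 zaxis [-0.012  0.038 -0.999] F [-0.2 -0.3 -0.1] gap 0.038
```

View pics/w17.png

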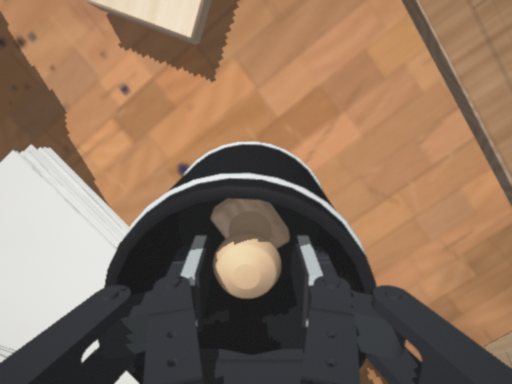

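View pics/c17.png

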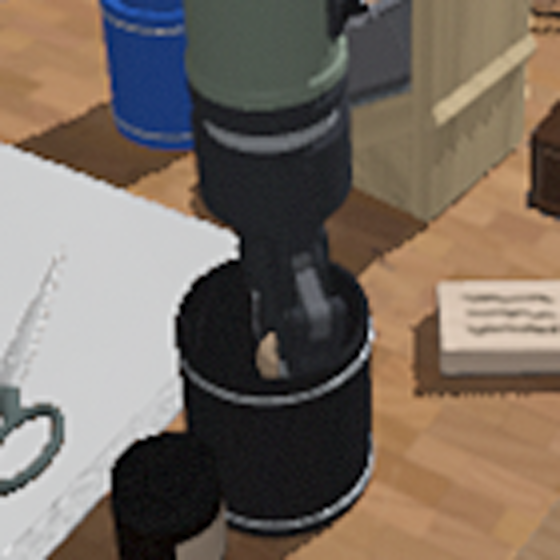

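```bash
python3 -m crank '-0.0015 0.0009 0.002 0;0 0 0 0;0 0 -0.004 0;0 0 -0.003 0;0 0 -0.002 0' 0.0335
python3 - <<'E'
from h import *
st()
E
```

```text
time_s: 24.38
position: [0.6425, -0.2592, 0.0713]
ee_rot: [-3.004, 0.799, 0.032]
contact_force: [-6.5, 2.1, 8.7]
finger_gap: 0.0333
t 24.375 p [ 0.6425 -0.2592  0.0713] C [ 128.5 -272.5   71.3] xdir -29.8 zaxis [-0.011  0.037 -0.999] F [-6.5  2.1  8.7] gap 0.0333
```

```bash
python3 -m crank '0 0 0 0;0 0 0 0;0 0 0 0;0 0 0 0;0 0 0 0' 0.0 40
python3 - <<'E'
from h import *
st()
E
```

```text
time_s: 25.0
position: [0.6429, -0.2592, 0.0717]
ee_rot: [-3.004, 0.799, 0.031]
contact_force: [-0.2, 0.1, 1.5]
finger_gap: 0.0264
t 25.0 p [ 0.6429 -0.2592  0.0717] C [ 128.9 -272.5   71.7] xdir -29.8 zaxis [-0.011  0.037 -0.999] F [-0.2  0.1  1.5] gap 0.0264
```

```bash
python3 -m crank '0 0 0.004 0;0 0 0 0;0 0 0.003 0;0 0 0 0;0 0 0 0'
python3 - <<'E'
from h import *
st();snap('wrist','w18')
E
```

```text
time_s: 25.62
position: [0.6418, -0.2588, 0.077]
ee_rot: [-3.003, 0.799, 0.035]
contact_force: [0.5, 0.3, 0.1]
finger_gap: 0.0264
t 25.625 p [ 0.6418 -0.2588  0.077 ] C [ 127.8 -272.    77. ] xdir -29.8 zaxis [-0.013  0.039 -0.999] F [0.5 0.3 0.1] gap 0.0264
```

View pics/w18.png

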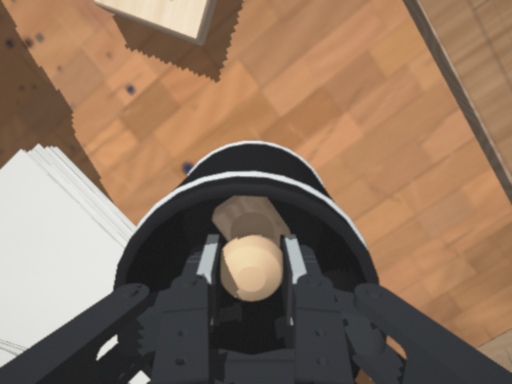

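```bash
python3 -m crank '0 0 0.006 0;0 0 0.008 0;0 0 0.008 0;0 0 0 0;0 0 0 0'
python3 - <<'E'
from h import *
st();snap('wrist','w19');W=V('w19');cv2.imwrite('pics/c19.png',cv2.resize(W.p[150:350,100:400],None,fx=2.5,fy=2.5,interpolation=cv2.INTER_CUBIC))
E
```

```text
time_s: 26.3
position: [0.6423, -0.2591, 0.1016]
ee_rot: [-3.004, 0.799, 0.033]
contact_force: [-0.0, 0.3, 0.1]
finger_gap: 0.0265
t 26.3 p [ 0.6423 -0.2591  0.1016] C [ 128.4 -272.4  101.6] xdir -29.8 zaxis [-0.012  0.038 -0.999] F [-0.   0.3  0.1] gap 0.0265
```

View pics/c19.png

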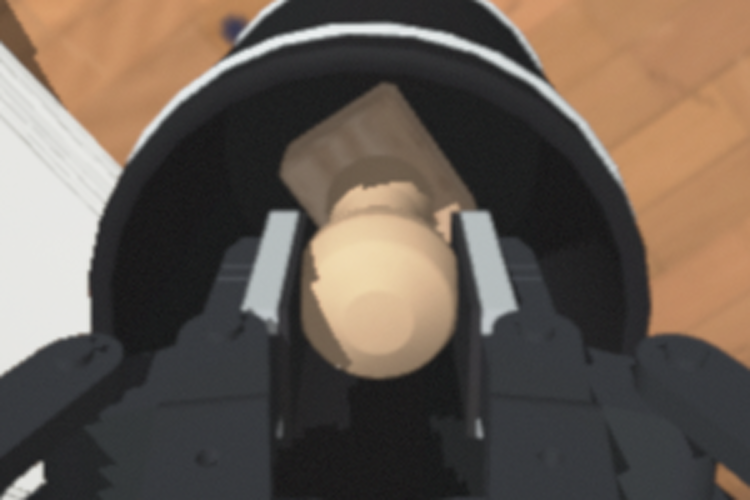

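```bash
python3 -m crank '0 0 0.025 0;0 0 0.04 0;0 0 0.045 0;0 0 0.045 0;0 0 0.03 0' ; python3 -m crank '-0.01 0.025 0 0;-0.014 0.04 0 0;-0.014 0.04 0 0;-0.014 0.04 0 0;-0.014 0.04 0 0'; python3 -m crank '-0.014 0.04 0 0;-0.014 0.04 0 0;-0.014 0.04 0 0;-0.014 0.04 0 0;-0.014 0.035 0 0'
python3 - <<'E'
from h import *
st()
E
```

```text
time_s: 26.98
position: [0.6379, -0.2567, 0.2843]
ee_rot: [-3.0, 0.799, 0.054]
contact_force: [0.1, -0.6, -0.9]
finger_gap: 0.0268
time_s: 27.6
position: [0.5714, -0.071, 0.2876]
ee_rot: [-2.999, 0.807, 0.042]
contact_force: [-0.4, 0.3, 0.6]
finger_gap: 0.0266
time_s: 28.22
position: [0.4973, 0.1307, 0.2866]
ee_rot: [-2.999, 0.808, 0.044]
contact_force: [0.1, -0.1, -0.2]
finger_gap: 0.0266
t 28.225 p [0.4973 0.1307 0.2866] C [  3.  124.2 286.6] xdir -30.1 zaxis [-0.018  0.042 -0.999] F [ 0.1 -0.1 -0.2] gap 0.0266
```

```bash
python3 -m crank '-0.012 0.025 0 0;-0.008 0.015 0 0;0 0 0 0;0 0 0 0;0 0 0 0'
python3 - <<'E'
from h import *
st();snap('wrist','w20');snap('scene','s20');snap('top','t20')
E
```

```text
time_s: 28.85
position: [0.4759, 0.1723, 0.286]
ee_rot: [-3.001, 0.805, 0.044]
contact_force: [0.1, 0.2, 0.1]
finger_gap: 0.027
t 28.85 p [0.4759 0.1723 0.286 ] C [-16.3 166.8 286. ] xdir -30.0 zaxis [-0.018  0.041 -0.999] F [0.1 0.2 0.1] gap 0.027
```

View pics/w20.png

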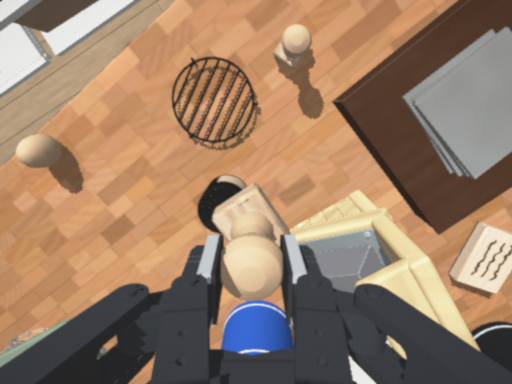

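View pics/s20.png

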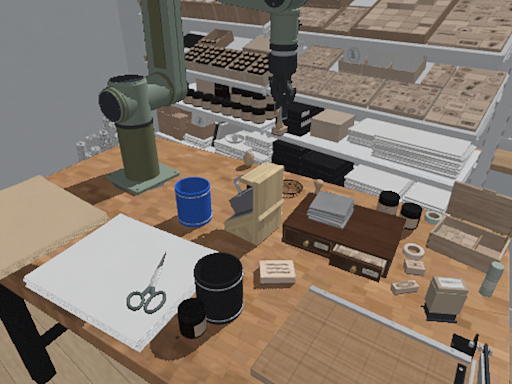

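Run:
```python
from h import *
W=V('w20');T=V('t20');P=W.cloud()
cv2.imwrite('pics/c20.png',np.hstack([cv2.resize(W.p[40:165,155:275],(390,400),interpolation=cv2.INTER_CUBIC),cv2.resize(V('s20').p[70:160,250:320],(400,400),interpolation=cv2.INTER_CUBIC)]))
cv2.imwrite('pics/c20t.png',cv2.resize(V('t0').p[180:240,135:200],None,fx=9,fy=9,interpolation=cv2.INTER_CUBIC))
for u,v in((172,101),(257,101),(214,57),(214,148)): print(W.onz(u,v,.010).round(4))
print(W.onz(214.5,101,.01))
# stamp base cloud
M=Ro.from_rotvec(sensors.observe()['ee_rot']).as_matrix();tcp=np.array(sensors.observe()['position'])
Q=P[180:300,205:300].reshape(-1,3); k=Q[(Q[:,2]>.21)&(Q[:,2]<.34)]; 
for a in np.arange(.22,.33,.008):
    s=k[(k[:,2]>=a)&(k[:,2]<a+.008)]
    if len(s)>5: print(a.round(3),len(s),(s-tcp).min(0).round(4),(s-tcp).max(0).round(4))
```

```text
[0.4168 0.2855 0.01  ]
[0.5084 0.2327 0.01  ]
[0.489  0.3025 0.01  ]
[0.4315 0.2096 0.01  ]
[0.46278231 0.25894627 0.01      ]
0.236 122 [-0.0157 -0.0164 -0.0473] [ 0.0166  0.0201 -0.042 ]
0.244 269 [-0.0159 -0.0164 -0.042 ] [ 0.0168  0.0201 -0.034 ]
0.252 1576 [-0.0173 -0.0178 -0.034 ] [ 0.0168  0.0199 -0.0261]
0.26 501 [-0.0115 -0.0084 -0.026 ] [ 0.012   0.0115 -0.0181]
0.268 225 [-0.0054 -0.0027 -0.018 ] [ 0.0092  0.0084 -0.0102]
0.284 57 [-0.0086 -0.0036  0.0008] [0.0241 0.0182 0.0059]
0.292 598 [-0.0156 -0.0162  0.006 ] [0.0242 0.0197 0.014 ]
0.3 3057 [-0.0157 -0.0166  0.014 ] [0.0244 0.0192 0.022 ]
0.308 1014 [-0.0151 -0.0154  0.022 ] [0.024  0.0187 0.03  ]
0.316 612 [-0.0123 -0.0117  0.03  ] [0.0232 0.0178 0.038 ]
0.324 277 [-0.0107 -0.0076  0.038 ] [0.0224 0.0171 0.0458]
```

View pics/c20.png

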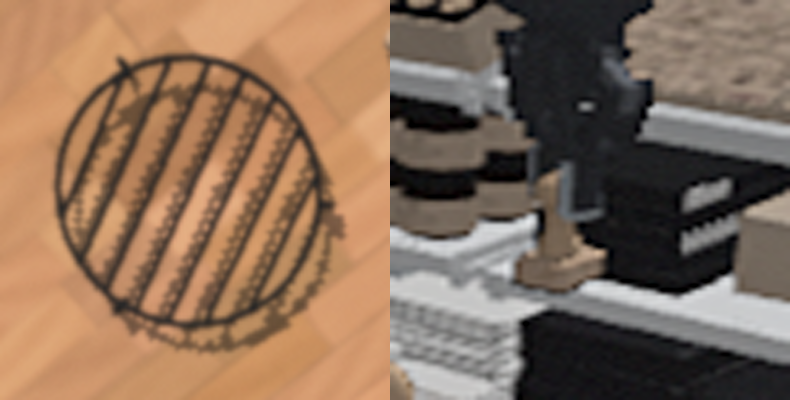

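View pics/c20t.png

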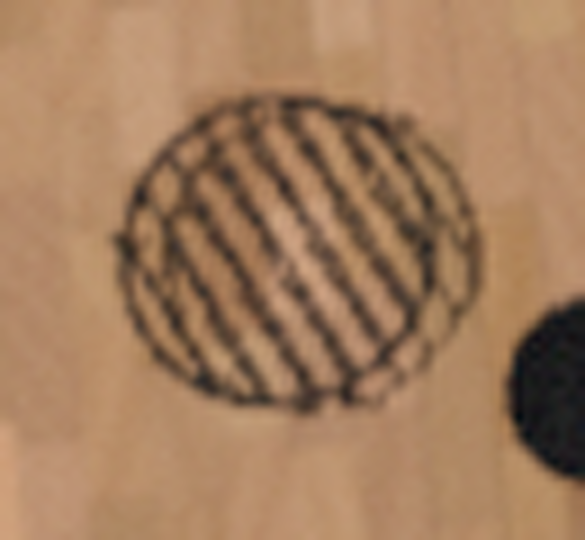

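Run:
```python
from h import *
W=V('w20');T=V('t0')
print(W.onz(213.5,99.4,.010), T.onz(166.1,207.8,.01))
for u,v in((172.5,99),(254,99),(213,57.2),(213,141.6)): print(W.onz(u,v,.010).round(4))
# stamp tilt: knob top vs base
P=W.cloud();tcp=np.array([.4759,.1723,.286]);Q=P[180:300,205:300].reshape(-1,3)
```

```text
[0.46271077 0.26119416 0.01      ] [0.45714993 0.25964131 0.01      ]
[0.4186 0.2872 0.01  ]
[0.5064 0.2366 0.01  ]
[0.4879 0.303  0.01  ]
[0.4347 0.2172 0.01  ]
```

```bash
python3 -m crank '-0.004 0.022 0 0;-0.005 0.028 0 0;-0.005 0.026 -0.02 0;-0.002 0.008 -0.03 0;0 0 -0.03 0'; python3 -m crank '0 0 -0.03 0;0 0 -0.02 0;0 0 -0.01 0;0 0 0 0;0 0 0 0'
python3 - <<'E'
from h import *
st();snap('wrist','w21')
E
```

```text
time_s: 29.62
position: [0.4635, 0.2576, 0.2078]
ee_rot: [-2.994, 0.811, 0.031]
contact_force: [-0.1, -0.2, -0.7]
finger_gap: 0.0265
time_s: 30.25
position: [0.4634, 0.2564, 0.1443]
ee_rot: [-2.995, 0.814, 0.035]
contact_force: [0.3, 0.6, -0.6]
finger_gap: 0.0267
t 30.25 p [0.4634 0.2564 0.1443] C [-24.6 251.4 144.3] xdir -30.4 zaxis [-0.012  0.042 -0.999] F [ 0.3  0.6 -0.6] gap 0.0267
```

View pics/w21.png

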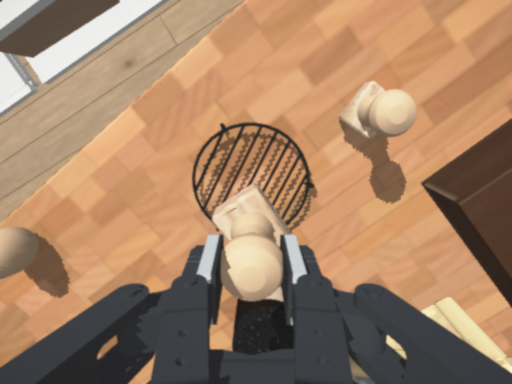

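Run:
```python
from h import *
W=V('w21');P=W.cloud()
c=cv2.resize(W.p[110:240,180:330],None,fx=5,fy=4.6,interpolation=cv2.INTER_CUBIC);cv2.imwrite('pics/c21.png',c)
tcp=np.array([.4634,.2564,.1443])
Q=P[180:300,205:300].reshape(-1,3); k=Q[(Q[:,2]>.085)&(Q[:,2]<.2)]
for a in np.arange(.088,.2,.01):
    s=k[(k[:,2]>=a)&(k[:,2]<a+.01)]
    if len(s)>5: print(a.round(3),len(s),(s-tcp).min(0).round(4),(s-tcp).max(0).round(4))
```

```text
0.088 10 [-0.0131 -0.0122 -0.0516] [ 0.0162  0.0197 -0.0463]
0.098 307 [-0.0155 -0.0164 -0.0463] [ 0.0167  0.0204 -0.0363]
0.108 1630 [-0.0175 -0.0174 -0.0363] [ 0.0166  0.0199 -0.0263]
0.118 582 [-0.0112 -0.0087 -0.0263] [ 0.0121  0.0117 -0.0164]
0.128 169 [-0.0055 -0.0024 -0.0163] [ 0.0087  0.0084 -0.0086]
0.138 26 [-0.0081 -0.0039  0.0011] [0.0193 0.0154 0.0037]
0.148 579 [-0.0156 -0.0157  0.0037] [0.0241 0.02   0.0137]
0.158 3748 [-0.0155 -0.016   0.0137] [0.0241 0.0194 0.0237]
0.168 563 [-0.0138 -0.0139  0.0237] [0.0234 0.0188 0.0337]
0.178 656 [-0.0113 -0.0086  0.0337] [0.0225 0.0176 0.0436]
0.188 129 [-0.0091 -0.0042  0.0437] [0.0219 0.0173 0.0537]
0.198 14 [-0.0046  0.001   0.0538] [0.0209 0.0167 0.0553]
```

View pics/c21.png

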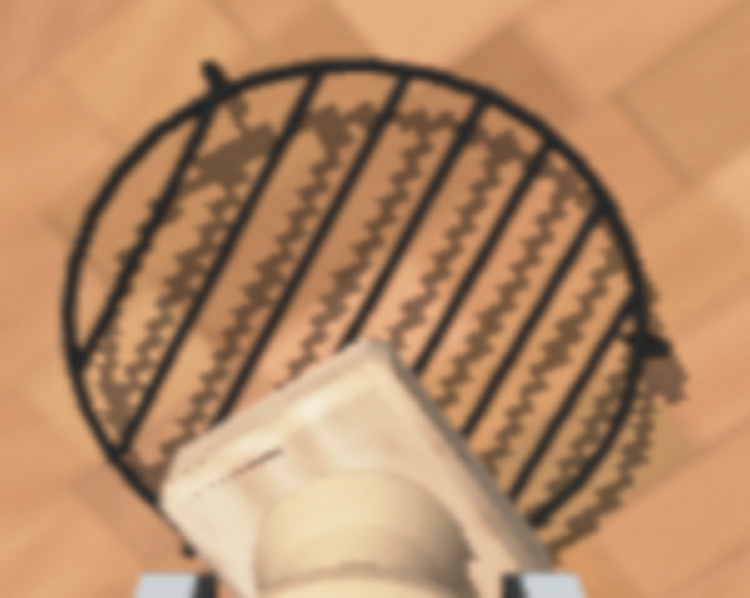

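Run:
```python
from h import *
from scipy.optimize import least_squares
W=V('w21')
pts=[(70,300),(90,215),(140,140),(215,90),(320,66),(400,70),(480,95),(550,140),(603,205),(635,295),(638,375),(620,430),(540,522),(82,365),(115,450),(155,500)]
X=np.array([W.onz(180+a/5,110+b/4.6,.010)[:2] for a,b in pts])
f=least_squares(lambda p:np.hypot(X[:,0]-p[0],X[:,1]-p[1])-p[2],[.46,.26,.05]);print(f.x,np.abs(f.fun).max())
T=V('t0')
pts=[(122,250),(145,180),(195,120),(270,97),(350,108),(410,150),(437,220),(432,280),(400,340),(345,385),(270,403),(200,385),(150,330)]
X=np.array([T.onz(135+a/9,180+b/9,.010)[:2] for a,b in pts])
f=least_squares(lambda p:np.hypot(X[:,0]-p[0],X[:,1]-p[1])-p[2],[.46,.26,.05]);print(f.x,np.abs(f.fun).max())
```

```text
[0.4608523  0.25997169 0.04990782] 0.001377347249148099
[0.45840904 0.25926906 0.05057065] 0.0011530350798523714
```

```bash
python3 -m crank '-0.0035 0.002 -0.02 0;0 0 -0.02 0;0 0 -0.015 0;0 0 -0.005 0;0 0 0 0'
python3 - <<'E'
from h import *
st()
E
```

```text
time_s: 30.92
position: [0.4642, 0.2599, 0.088]
ee_rot: [-2.989, 0.812, 0.021]
contact_force: [0.3, 0.6, -1.2]
finger_gap: 0.0266
t 30.925 p [0.4642 0.2599 0.088 ] C [-23.6 254.9  88. ] xdir -30.4 zaxis [-0.001  0.046 -0.999] F [ 0.3  0.6 -1.2] gap 0.0266
```

```bash
python3 -m crank '-0.005 -0.0015 0 0;0 0 0 0;0 0 -0.006 0;0 0 -0.005 0;0 0 0 0'
python3 - <<'E'
from h import *
st()
E
```

```text
time_s: 31.55
position: [0.4601, 0.2587, 0.0781]
ee_rot: [-2.988, 0.811, 0.016]
contact_force: [-0.6, 0.2, 0.3]
finger_gap: 0.0268
t 31.55 p [0.4601 0.2587 0.0781] C [-27.8 253.9  78.1] xdir -30.4 zaxis [ 0.002  0.047 -0.999] F [-0.6  0.2  0.3] gap 0.0268
```

```bash
python3 -m crank '0 0 -0.004 0;0 0 -0.004 0;0 0 -0.003 0;0 0 0 0;0 0 0 0'
python3 - <<'E'
from h import *
st();snap('scene','s22');S=V('s22');cv2.imwrite('pics/c22.png',cv2.resize(S.p[140:220,240:340],None,fx=7,fy=7,interpolation=cv2.INTER_CUBIC))
E
```

```text
time_s: 32.17
position: [0.4601, 0.2587, 0.066]
ee_rot: [-2.988, 0.812, 0.017]
contact_force: [-0.3, 0.3, 0.4]
finger_gap: 0.0266
t 32.175 p [0.4601 0.2587 0.066 ] C [-27.8 253.9  66. ] xdir -30.4 zaxis [ 0.001  0.047 -0.999] F [-0.3  0.3  0.4] gap 0.0266
```

View pics/c22.png

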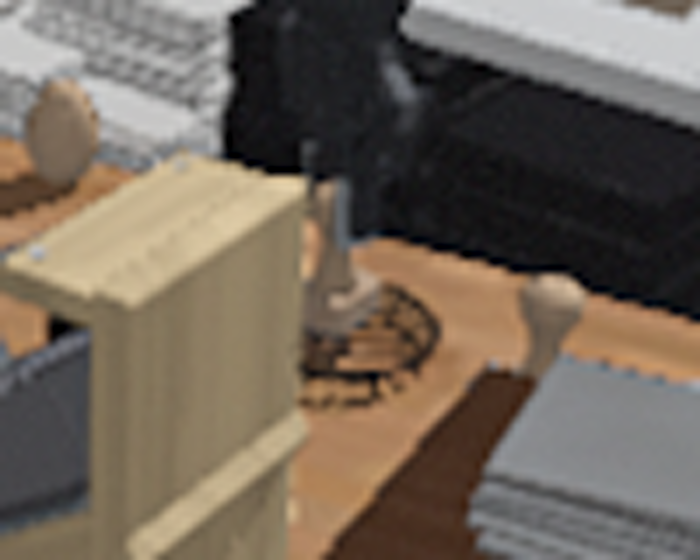

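Continue down in 1–2 mm steps until touch.

```bash
python3 -m crank '0 0 -0.0015 0;0 0 -0.001 0;0 0 -0.001 0;0 0 0 0;0 0 0 0'
python3 - <<'E'
from h import *
st()
E
python3 -m crank '0 0 -0.0015 0;0 0 -0.001 0;0 0 -0.001 0;0 0 0 0;0 0 0 0'
python3 - <<'E'
from h import *
st()
E
```

```text
time_s: 32.85
position: [0.4609, 0.2594, 0.0636]
ee_rot: [-2.986, 0.811, 0.014]
contact_force: [-0.1, -0.7, -0.4]
finger_gap: 0.0269
t 32.85 p [0.4609 0.2594 0.0636] C [-26.9 254.6  63.6] xdir -30.4 zaxis [ 0.003  0.048 -0.999] F [-0.1 -0.7 -0.4] gap 0.0269
time_s: 33.48
position: [0.4622, 0.2606, 0.0636]
ee_rot: [-2.984, 0.81, 0.012]
contact_force: [0.2, 0.7, 0.1]
finger_gap: 0.0268
t 33.475 p [0.4622 0.2606 0.0636] C [-25.6 255.7  63.6] xdir -30.4 zaxis [ 0.005  0.05  -0.999] F [0.2 0.7 0.1] gap 0.0268
```

```bash
python3 -m crank '0 0 0 0;0 0 0 0;0 0 0 0;0 0 0 0;0 0 0 0' 0.032; python3 -m crank '0 0 0 0;0 0 0 0;0 0 0 0;0 0 0 0;0 0 0 0' 0.044
python3 - <<'E'
from h import *
st();snap('wrist','w23')
E
```

```text
time_s: 34.1
position: [0.4617, 0.2602, 0.0626]
ee_rot: [-2.985, 0.811, 0.014]
contact_force: [0.3, -0.3, -0.4]
finger_gap: 0.0322
time_s: 34.72
position: [0.4618, 0.2602, 0.0626]
ee_rot: [-2.985, 0.811, 0.014]
contact_force: [-0.1, 0.6, 0.4]
finger_gap: 0.044
t 34.725 p [0.4618 0.2602 0.0626] C [-26.  255.3  62.6] xdir -30.4 zaxis [ 0.004  0.049 -0.999] F [-0.1  0.6  0.4] gap 0.044
```

View pics/w23.png

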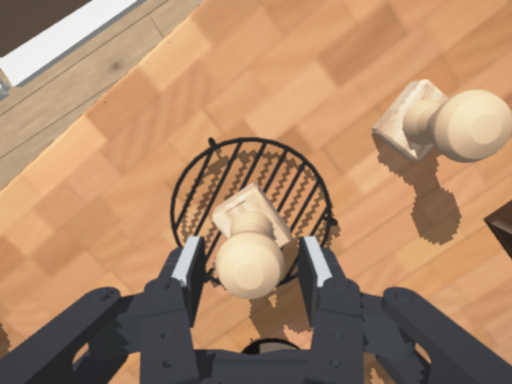

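Standing. Raise straight up slowly, then look.

```bash
python3 -m crank '0 0 0.01 0;0 0 0.02 0;0 0 0.03 0;0 0 0.03 0;0 0 0.03 0'; python3 -m crank '0 0 0.03 0;0 0 0.03 0;-0.02 -0.04 0.02 0;-0.02 -0.04 0 0;0 0 0 0'
python3 - <<'E'
from h import *
st();snap('wrist','w24');snap('top','t24');snap('scene','s24')
W=V('w24');P=W.cloud()
E
```

```text
time_s: 35.4
position: [0.4594, 0.2594, 0.1856]
ee_rot: [-2.987, 0.812, 0.02]
contact_force: [-0.2, 0.1, 0.3]
finger_gap: 0.0443
time_s: 36.02
position: [0.4207, 0.1784, 0.2763]
ee_rot: [-2.982, 0.808, 0.001]
contact_force: [1.7, 0.5, 0.3]
finger_gap: 0.0438
t 36.025 p [0.4207 0.1784 0.2763] C [-71.1 175.7 276.3] xdir -30.3 zaxis [ 0.013  0.05  -0.999] F [1.7 0.5 0.3] gap 0.0438
```

View pics/w24.png

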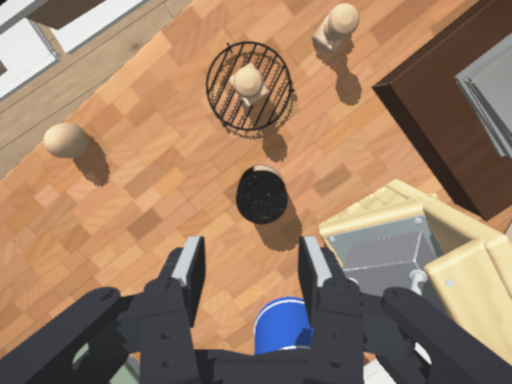

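View pics/t24.png

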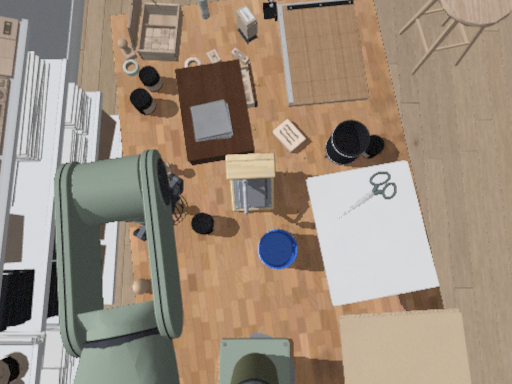

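View pics/s24.png

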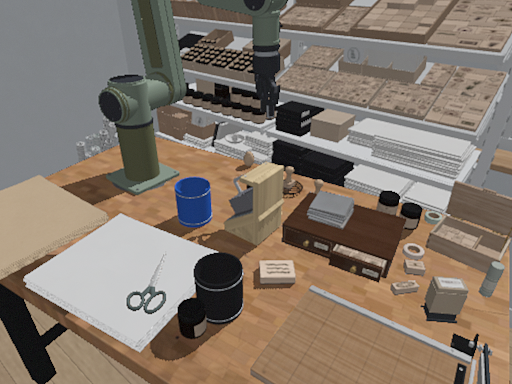

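Run:
```python
from h import *
W=V('w24');P=W.cloud()
k=P[55:115,220:285].reshape(-1,3);t=k[(k[:,2]>.05)&(k[:,2]<.1)];b=k[(k[:,2]>.02)&(k[:,2]<.04)]
print('knob',(t.min(0)+t.max(0))/2,t[:,2].max(),'base',b.min(0),b.max(0),(b.min(0)+b.max(0))/2)
for u,v in((207,86),(292,86),(249.5,42),(249.5,129)): print(W.onz(u,v,.01).round(4))
print('c',W.onz(249.5,85.5,.01))
T0,T1=V('t0'),V('t24')
for n,u,v in(('jar',203,223),('jar2',375,146),('block',289,136)): print(n,T0.w(u,v).round(3),T1.w(u,v).round(3))
dd=np.abs(T0.p.astype(int)-T1.p).sum(2)[95:260,185:400]>60; print(dd.sum()); ys,xs=np.nonzero(dd); 
print(np.histogram2d(ys+95,xs+185,bins=[range(95,270,25),range(185,410,25)])[0].astype(int))
```

```text
knob [0.46259243 0.26074333 0.08117146] 0.08768930252865925 base [0.44576442 0.24062436 0.0263173 ] [0.47954756 0.28107209 0.03492902] [0.46265599 0.26084822 0.03062316]
[0.4188 0.2865 0.01  ]
[0.5067 0.2351 0.01  ]
[0.4875 0.3029 0.01  ]
[0.4372 0.217  0.01  ]
c [0.46310331 0.26127467 0.01      ]
jar [0.409 0.142 0.064] [0.409 0.142 0.065]
jar2 [ 0.628 -0.344  0.06 ] [ 0.626 -0.342  0.065]
block [ 0.67  -0.102  0.023] [ 0.671 -0.102  0.021]
623
[[  0   0   0   0   0   0   0   0]
 [  0   0   0   0   0   0 148   1]
 [  0   0   0   0   0   0  71   2]
 [  0   0   5   0   0   0   0   0]
 [117   0   6   0   0   0   0   0]
 [  0   0   1  54 155  42   0   0]]
```

```bash
python3 -c "
from h import *
print(r.finish_job());st()"
```

```text
the job is handed in; nothing more can be done
None
the job is handed in; nothing more can be done
```

The job is handed in at about 36 s of the 72 s limit: the cover is shut over the switched-off toggle and the stamp stands in the middle of the trivet. I lifted the guard cover to its stop, pushed the toggle up the slope and closed the cover again. Only then did I take the stamp out of the black well, set it on the trivet in small steps and let go.

**Last checks**
- **Cover:** the handle bar is back where it started, within about 1 mm, so the cover is fully shut.
- **Toggle:** measured before closing the cover, it sat at about 0.87–0.9 rad, against the 0.9 rad stop. It is under the cover now, so I could not see it again.
- **Stamp:** its base is within about 1 mm of the trivet centre as seen by the wrist camera. The top camera, used before the placing, put that centre about 4 mm away. The knob is straight above the base, so it stands upright.
- **Bystanders:** both jars and the block stamp measured the same before and after, within 5 mm. The other stamp was hidden under the arm in the last top view; it looked in place in the wrist picture, but I did not measure it.

**Not smooth along the way**
- **Toggle push:** the first straight push jammed on the lever. On the second try the force rose to about 23 N, probably a gripper knuckle against the hood edge. I backed off and finished lower.
- **Tool tilt:** that contact left the tool tilted by up to about 6 degrees, about 3 degrees at the end. It did no harm to the placing.
- **Well rim:** the gripper knuckles touched the rim at about 11 N, so I gripped the knob near the fingertips. It held without slipping.

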